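# Clip a specimen carrier on the microscope stage and set the frosted filter

## Task

Get the light stage ready for viewing: slide the dark specimen carrier fully home into the corner of the stage, against both the long far rail and the end stop, and clip it there by turning the red-handled cam lever clockwise until the clip's sprung roller drops into the notch of the cam and the orange pad bears on the carrier. Also move the filter slider by its blue tab one stop on from shut, so that it clicks in with the frosted filter under the port. Leave the specimen box, the jar and the brush where they are.

Things in the scene. Friction and masses are not known exactly. Their poses are not given: they have to be found in the camera images.
- base: Light base of a stereo microscope: pale box with a grey deck, 260 (x) by 370 (y) mm, fixed on the bench, placed and turned anew each time. Origin: centre of its underside, z up, -x is its front. Offsets called 'base' below are mm in this frame. Deck top z = 75. The round light port (diameter 36) in the deck is at (30, 0).
- rail (a point): Middle of the top of the far rail, base (80, -21, 89). The aluminium far rail covers base x 75 to 85, y -110 to 67; the end stop, which makes the corner with it, covers x -5 to 85, y 55 to 67. Both are fixed and stand 14 mm above the deck.
- spot (a point): Lower end of the head of a dark gooseneck spotlight fixed on the base: base (98, 95, 200). The head (26 thick) slants up to (109, 118, 220); its tube (13 thick) goes on by (118, 143, 218) and (122, 165, 190) down to its foot at (108, 163, 75). An obstacle to keep clear of.
- home (a point): Where the carrier's centre must finally be: base (30, 0, 83). Axes as the base; the carrier is square when its axes are parallel to these.
- carrier_mid (a point): Centre (half-way up) of the loose specimen carrier: flat dark frame, 90 (its x) by 110 (its y) by 16 mm, 0.25 to 0.5 kg, with a clear pane. Starts flat on the deck, 10 to 20 mm short of the far rail, 50 to 80 mm short of the end stop, turned up to 0.2. Too wide to grasp: push its edges (1 to 5 N). Pushed askew it wedges on the rail: keep it square. It passes the open clip (9 mm play) only along the rail.
- cam (a joint): Cam angle (rad). Brass disc, radius 40, one notch, upright axis at base (-80, 140), black lever. 0 = notch at the roller, positive = counterclockwise from above. Starts at 0.8 to 1.7; turn clockwise to about 0. Needs about 1.5 N at the grip, stays where left. With the roller in the notch it is held within 0.08 of 0; over about 8 N at the grip forces it out, either way. Ends at -0.7 and 1.9.
- cam_axis (a point): On the cam's axis, at the top of its black hub (radius 17): base (-80, 140, 117).
- grip (a point): On the axis of the red upright hand grip at the lever's end, base z = 133. Round post, diameter 18, base z 105 to 155, 85 mm from the cam's axis; seen from there it lies at the angle (joint cam - 0.785), counterclockwise from base +x. The lever bar (14 wide, base z 106 to 116) joins hub and grip. The clip arm below reaches up to base z = 105.
- clip (a joint): Angle (rad) of the rocking clip arm, upright pivot at base (-32, 95). 0 = held open by the cam's rim. A spring drives it: when the notch comes round, its steel roller (base (-32, 140) when open) drops in and the orange pad at its other end swings forward onto the carrier. About 0.14 when it bears on a carrier that is home, 0.23 when it closes on nothing.
- pad (a point): Centre of the clip's orange round pad, diameter 16, base z 78 to 96; at base (-32, 30) when open. It presses the carrier's front long side, 30 mm from its middle towards the end stop, with about 5 N towards the far rail.
- shutter (a joint): Travel (m) of the filter slider along base +y. Three click stops: 0 = shut (start), 0.045 = frosted filter under the port (wanted), 0.090 = clear opening. A sprung ball holds each: about 6 N to leave a stop, about 1 N between stops; it draws the slider in over the last 4 mm.
- tab (a point): Centre of the slider's blue upright tab, 34 (base x) by 7 (base y) by 34 mm, base z 77 to 111; at base (-95, -150) when shut, it moves along base +y in a slot in the deck. White dots beside the slot mark the three stops (base y -150, -105, -60).
- box_mid (a point): Bystander: centre of a small clear specimen box with a white lid, 46 by 62 by 30 mm, loose on the front of the deck between tab and cam.
- jar_mid (a point): Bystander: amber bottle, diameter 60, 150 mm tall, loose on the bench to the left of the base; point at half its height.
- brush_grip (a point): Bystander: flat brush, about 180 mm long, 20 mm high, lying loose on the bench to the right of the base; point on its handle.
Not all that is in view belongs to the job. Of the things like the part that bears carrier_mid, leave any that is green, purple or turquoise; of the rest the smaller one is meant.

How it is judged:
At the end, for the whole second after the job is handed in: Carrier flat, within 3 mm of home across the far rail, at most 5 mm short of the end stop, square to 0.04 rad; roller in the notch (clip 0.10 to 0.19 rad, cam within 0.15 rad of 0); filter slider within 3.5 mm of its 45 mm stop (x of carrier_mid in the frame of home between -0.003 and 0.003 m and y of carrier_mid in the frame of home between -0.005 and 0.003 m and z of carrier_mid in the frame of home below 0.003 m and angle between the x axis of carrier_mid and the x axis of home, either way round below 0.04 rad and value of joint clip between 0.1 and 0.19 rad and value of joint cam between -0.15 and 0.15 rad and value of joint shutter between 0.0415 and 0.0485 m); the robot touches nothing.
It fails at once if the specimen box is pushed out of place by more than 15 mm (distance of box_mid from where it was at the start of the episode above 0.015 m).
It fails at once if the jar is moved by more than 15 mm (distance of jar_mid from where it was at the start of the episode above 0.015 m).
It fails at once if the brush is moved by more than 15 mm (distance of brush_grip from where it was at the start of the episode above 0.015 m).
It also fails if it takes over 64 s, if anything falls off the work surface, if the arm or the gripper's body presses on something with over 40 N, if the wrist force passes 120 N, or if a joint passes its speed limit or range.

## Robot

A 6-joint arm with a two-finger parallel gripper is mounted at the origin on the work surface. World frame = base frame: x ahead of the robot, y to its left, z up, the work surface at z = 0. Lengths are in m, angles in rad, forces in N, time in s.
With the tool pointing down it reaches from about 0.3 to 0.875 m from the base axis. Payload 6.4 kg.
Tool frame: the origin (TCP) lies at the very end of the fingers, on their centre line; the grasp point (between the pads) lies ctrl.grip_point_offset behind it (ctrl.grip_point_offset is the distance from the TCP to the grasp point, in m); z points along the fingers, x is the direction in which the jaws open and shut, and the axes are right-handed (so a half turn about z gives the same grasp; the last joint's range is limited). The gripper opens to 85 mm and grips with 20 to 120 N. Pads are 22 mm wide; open, the fingers measure 114 mm over their backs; the gripper's body (76 mm by 85 mm) begins 54 mm behind the grasp point. The pads swing forward as they close: fully open they stand 13 mm farther back than shut.
Start: joints at [-1.428, 0.181, 1.607, -0, 1.354, -0.206], TCP at [0.197, -0.54, 0.231] pointing down, gripper open.
Joint ranges: [-2.99, 2.99], [-0.89, 2.07], [0.3, 2.58], [-1.14, 4.28], [0, 2.63], [-3.12, 3.12]. Speed limits (rad/s): [2.57, 2.57, 3.01, 3.14, 3.14, 3.14].

## Interface

Orientations are given as a unit quaternion [w, x, y, z].
In Python, from bench import get_obs, viewer, workorder, ctrl gives the robot as it stands. The module is installed in compiled form; this text tells all that it offers.
- The arm moves only by the tool move_arm, never from a script. Its argument "increments" is a list of rows, each an object of numbers: "tx", "ty", "tz": the shift along the tool's x, y, z in m; "turn": the turn about the tool's z in degrees. A call has 1 to 20 rows; each row is the pose to reach, as a shift and turn from the pose commanded when the call began, along the tool's axes at that moment; what a row does not reach only later rows make up. A row lasts 1/12 s, in which the tool goes at most 41.7 mm and 7.16 degrees, less where a joint would pass 70% of its speed; a pose out of reach is approached as far as the arm can. A call with a gripper value outside its range is refused whole. "gripper" is the opening, from 0 (shut) to 1 (fully open), set as the call begins (left out, the last holds). The fingers move at their own pace and stop on an object; the grip force is fixed at half the most. Time passes only in rows, so rows that repeat a pose let the fingers close. It gives the time, the measured TCP pose, the force and the opening at its end, in the units of the state.
- get_obs(): the state, without advancing time (a new reading comes with each control period).
- viewer.camera(name): name is "scene" or "side" or "wrist"; returns (picture, depth): 400x640x3 uint8, red, green, blue; 400x640 float32, m along the optical axis (not along the pixel's ray), 0 where there is no reading.
- viewer.get_calibration(name): a dict with "intrinsics" (3x3 intrinsics, pixels), "origin" and "attitude" of the camera in the world. Camera axes: x right, y up, looking along -z (the intrinsics and any distortion apply to the point x, -y, -z); pixel columns grow to the right and rows downward; lengths in m; the calibration is good to about 2 mm. A picture is of the moment at which its call begins: read the wrist's pose just before it. get_calibration takes no time and is no camera call; for the wrist camera it gives the pose at the moment of the call.
- workorder.hand_in(): hands the job in, once; it reports no verdict.
The state is a dict: "time_s": time; "q": joint angles; "dq": joint speeds; "joint_efforts": joint torques, N m; "eef_pos": TCP position; "eef_rot": TCP orientation; "wrist_force": force on the tool from outside, world axes, zero at the start; "torque": the same for the moment, N m; "opening": opening from 0.0 (shut) to 1.0 (fully open).
Only numpy, scipy, OpenCV 4.12 (cv2) and the standard library are available. Lean on these libraries where they do the work, as an engineer would, in place of code of your own. Each camera call takes 0.05 s, during which the arm holds its last target.

## Working session

There is one attempt and no reset: what is moved stays moved. The work goes in short steps, Python scripts to look and compute and a tool call to move; the robot and the scene stay as the last step left them, time stands still between calls to the robot, and variables do not carry over. Pictures are saved under pics/ and viewed, and the job is handed in when it is done.

Besides the shell and the picture viewer there is one more tool, called as name(argument=value, ...), one argument or row to a line, values as JSON. move_arm: Moves the arm, as the interface text tells. Its arguments: {"type":"object","properties":{"increments":{"type":"array"},"gripper":{"type":"number"}},"required":["increments"]}

```bash
mkdir -p pics
cat > h.py <<'E'
import numpy as np, cv2
from bench import get_obs, viewer, workorder, ctrl
from scipy.spatial.transform import Rotation as R
def cal(n):
    c=viewer.get_calibration(n); return c
def rot(a):
    a=np.array(a,float)
    if a.shape==(3,3): return a
    return R.from_quat([a[1],a[2],a[3],a[0]]).as_matrix()
def ray(c,u,v):
    K=np.array(c["intrinsics"]); d=np.linalg.inv(K)@np.array([u,v,1.0])
    d=np.array([d[0],-d[1],-d[2]]); return np.array(c["origin"]),rot(c["attitude"])@d
def onz(c,u,v,z):
    o,d=ray(c,u,v); return o+d*(z-o[2])/d[2]
def proj(c,p):
    K=np.array(c["intrinsics"]); q=rot(c["attitude"]).T@(np.array(p)-np.array(c["origin"]))
    q=np.array([q[0],-q[1],-q[2]]); r=K@q; return r[:2]/r[2]
def pt(c,dep,u,v):
    o,d=ray(c,u,v); return o+d*dep[int(v),int(u)]
def save(n,im): cv2.imwrite("pics/"+n+".png",im[:,:,::-1])
E
python3 - <<'E'
from h import *
import pickle
print(get_obs()); print(ctrl.grip_point_offset)
for n in ["scene","side","wrist"]:
    c=cal(n); im,d=viewer.camera(n); save(n+"0",im); pickle.dump((c,im,d),open(n+"0.pkl","wb")); print(n,c)
E
```

```text
{'time_s': 0.0, 'q': array([-1.42832543e+00,  1.81562232e-01,  1.60802749e+00,  6.29777568e-06,
        1.35377765e+00, -2.06302904e-01]), 'dq': array([ 0.00099333, -0.0011678 , -0.00122936,  0.00191387,  0.00109391,
        0.00115017]), 'joint_efforts': array([-7.41571366e-04, -4.44866824e+01, -3.51333976e+01, -3.26520585e-04,
        8.92092066e-03,  1.49450926e-05]), 'eef_pos': array([ 0.19643977, -0.53981153,  0.23036282]), 'eef_rot': array([-6.49264041e-04,  8.19067565e-01, -5.73696380e-01, -6.04873283e-04]), 'wrist_force': array([ 0.1250835 , -0.48356202,  0.3509296 ]), 'torque': array([ 0.04023521, -0.02216419, -0.03091196]), 'opening': 1.0017865582179646}
0.0187
scene {'intrinsics': array([[376.38368348,   0.        , 320.70667821],
       [  0.        , 376.38368348, 205.5332056 ],
       [  0.        ,   0.        ,   1.        ]]), 'origin': array([1.08302382, 0.38241868, 0.89012332]), 'attitude': array([0.45480724, 0.1675013 , 0.31697045, 0.8152444 ])}
side {'intrinsics': array([[475.61363778,   0.        , 318.74541225],
       [  0.        , 475.61363778, 194.95026878],
       [  0.        ,   0.        ,   1.        ]]), 'origin': array([-0.00405482,  0.96538835,  0.94055636]), 'attitude': array([-0.21575729, -0.11883045,  0.43798104,  0.86458124])}
wrist {'intrinsics': array([[334.95192691,   0.        , 322.67565399],
       [  0.        , 334.95192691, 194.20187445],
       [  0.        ,   0.        ,   1.        ]]), 'origin': array([ 0.26994244, -0.51378878,  0.37184974]), 'attitude': array([ 0.80963055, -0.12347497,  0.08697754, -0.56717476])}
```

View pics/scene0.png

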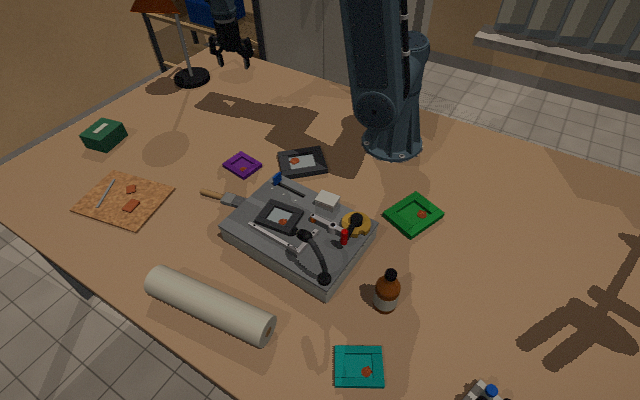

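View pics/side0.png

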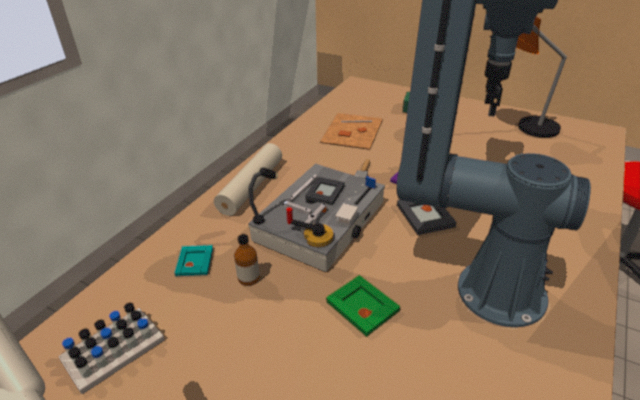

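View pics/wrist0.png

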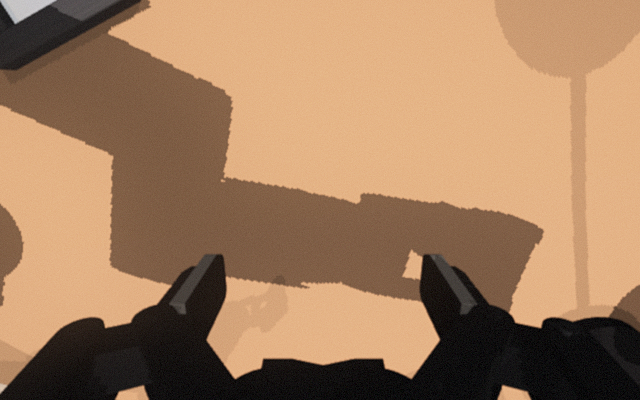

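Run:
```python
from h import *
import pickle
for n,(x0,x1,y0,y1) in dict(scene=(190,400,160,310),side=(230,400,150,290)).items():
    c,im,d=pickle.load(open(n+"0.pkl","rb"))
    k=im[y0:y1,x0:x1]; k=cv2.resize(k,None,fx=3.8,fy=3.8,interpolation=cv2.INTER_CUBIC); save(n+"0c",k)
```

```text
(no output)
```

View pics/scene0c.png

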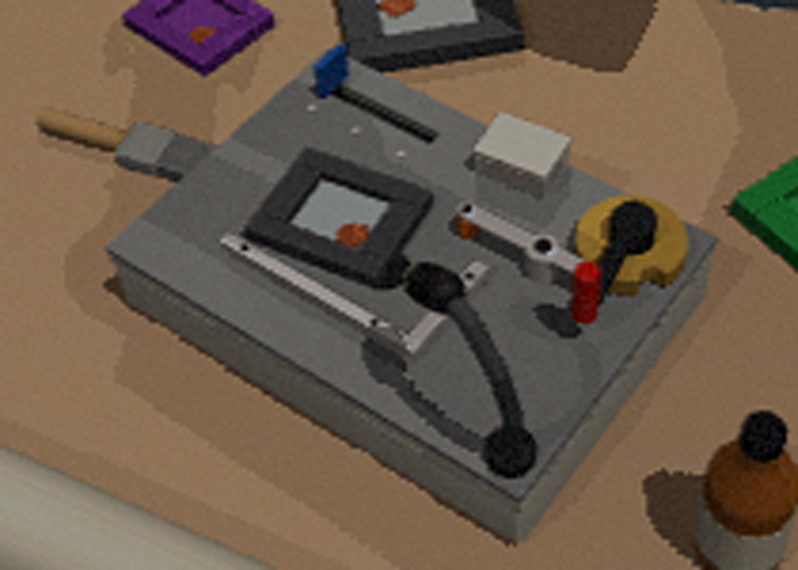

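View pics/side0c.png

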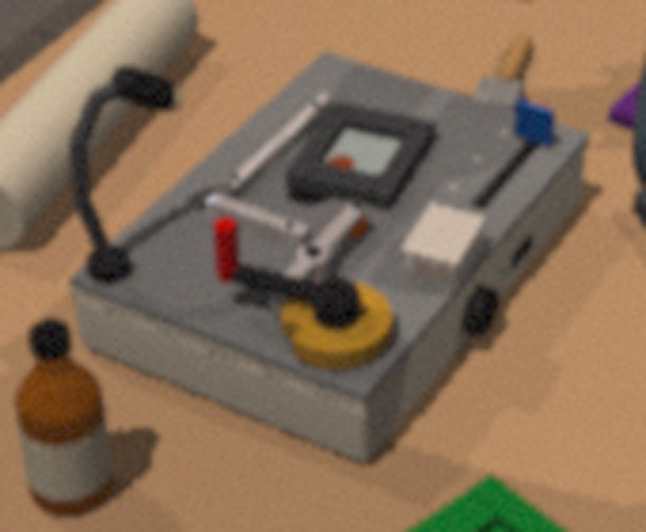

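```bash
cat > fit.py <<'E'
from h import *
from scipy.optimize import least_squares
def B(p,b):
    x,y,t=p; c,s=np.cos(t),np.sin(t); b=np.array(b,float)/1000
    return np.array([x+c*b[0]-s*b[1], y+s*b[0]+c*b[1], b[2]])
def inv(p,w):
    x,y,t=p; c,s=np.cos(t),np.sin(t); dx,dy=w[0]-x,w[1]-y
    return np.array([c*dx+s*dy,-s*dx+c*dy,w[2]])*1000
E
python3 - <<'E'
from fit import *
import pickle
S=pickle.load(open("scene0.pkl","rb"));D=pickle.load(open("side0.pkl","rb"))
f=lambda u,v,x,y:(u/3.8+x,v/3.8+y)
obs=[(S,f(108,252,190,160),(130,-185,75)),(S,f(518,495,190,160),(130,185,75)),(S,f(718,240,190,160),(-130,185,75)),
(S,f(512,450,190,160),(108,163,80)),
(D,f(330,55,230,150),(130,-185,75)),(D,f(75,283,230,150),(130,185,75)),(D,f(370,398,230,150),(-130,185,75)),(D,f(588,135,230,150),(-130,-185,75))]
for o in obs: print(onz(o[0][0],*o[1],o[2][2]/1000))
def r(p): return np.concatenate([proj(o[0][0],B(p,o[2]))-o[1] for o in obs])
s=least_squares(r,[0.5,0,0.0]);print(s.x,s.fun.round(1))
p=s.x
np.save("p0.npy",p)
# things by depth
for o,(u,v),n in [(S,f(340,222,190,160),'pane'),(S,f(330,70,190,160),'tab'),(S,f(522,135,190,160),'lid'),(S,f(585,270,190,160),'red'),(S,f(765,430,190,160),'cap')]:
    w=pt(o[0],o[2],u,v); print(n,w.round(3),inv(p,w).round(1))
E
```

```text
[ 0.68136436 -0.22024216  0.075     ]
[0.69425677 0.14068489 0.075     ]
[0.43889186 0.15651999 0.075     ]
[0.67079899 0.12179744 0.08      ]
[ 0.66618986 -0.22535827  0.075     ]
[0.68367684 0.14278668 0.075     ]
[0.42835276 0.1513959  0.075     ]
[ 0.41471501 -0.21402457  0.075     ]
[ 0.55328089 -0.03703528 -0.04561426] [-0.4 -2.7  1.  -0.6  0.2 -2.1  0.1 -0.8 -1.9 -0.9 -2.1 -1.  -1.6  0.1
  0.1 -0.3]
pane [ 0.573 -0.088  0.08 ] [ 21.8 -50.2  80.4]
tab [ 0.461 -0.177  0.1  ] [ -85.6 -144.4  100. ]
lid [ 0.446 -0.008  0.103] [-108.9   24.4  103.3]
red [0.567 0.115 0.151] [  7.  152.2 151.3]
cap [0.615 0.266 0.149] [ 48.3 305.5 149.5]
```

```bash
cat >> fit.py <<'E'
def rel(target,ang=None,o=None):
    """shift in tool axes from current pose to world target; ang= wanted world angle of tool x (deg)"""
    o=o or get_obs(); M=rot(o["eef_rot"])
    s=M.T@(np.array(target)-o["eef_pos"]); a=np.degrees(np.arctan2(M[1,0],M[0,0]))
    t=None if ang is None else -((ang-a+180)%360-180)
    return s.round(4), t, round(a,2)
E
python3 - <<'E'
from fit import *
print(rel([0.5,-0.04,0.36],-92.6)); print(rot(get_obs()["eef_rot"]).round(4))
E
```

```text
(array([-0.3663, -0.4562, -0.1288]), np.float64(22.585466118424534), np.float64(-70.01))
[[ 3.418e-01 -9.398e-01 -2.000e-04]
 [-9.398e-01 -3.418e-01  1.300e-03]
 [-1.300e-03 -3.000e-04 -1.000e+00]]
```

move_arm(
  increments=[
    {"tx":0,"ty":0,"tz":-0.04,"turn":2},
    {"tx":-0.02,"ty":-0.02,"tz":-0.07,"turn":6},
    {"tx":-0.366,"ty":-0.456,"tz":-0.129,"turn":22.6},
    {"tx":-0.366,"ty":-0.456,"tz":-0.129,"turn":22.6},
    {"tx":-0.366,"ty":-0.456,"tz":-0.129,"turn":22.6},
    {"tx":-0.366,"ty":-0.456,"tz":-0.129,"turn":22.6},
    {"tx":-0.366,"ty":-0.456,"tz":-0.129,"turn":22.6},
    {"tx":-0.366,"ty":-0.456,"tz":-0.129,"turn":22.6},
    {"tx":-0.366,"ty":-0.456,"tz":-0.129,"turn":22.6},
    {"tx":-0.366,"ty":-0.456,"tz":-0.129,"turn":22.6},
    {"tx":-0.366,"ty":-0.456,"tz":-0.129,"turn":22.6},
    {"tx":-0.366,"ty":-0.456,"tz":-0.129,"turn":22.6},
    {"tx":-0.366,"ty":-0.456,"tz":-0.129,"turn":22.6},
    {"tx":-0.366,"ty":-0.456,"tz":-0.129,"turn":22.6},
    {"tx":-0.366,"ty":-0.456,"tz":-0.129,"turn":22.6},
    {"tx":-0.366,"ty":-0.456,"tz":-0.129,"turn":22.6},
    {"tx":-0.366,"ty":-0.456,"tz":-0.129,"turn":22.6},
    {"tx":-0.366,"ty":-0.456,"tz":-0.129,"turn":22.6},
    {"tx":-0.366,"ty":-0.456,"tz":-0.129,"turn":22.6},
    {"tx":-0.366,"ty":-0.456,"tz":-0.129,"turn":22.6},
  ],
)

```text
time_s: 1.82
eef_pos: [0.4994, -0.0416, 0.3599]
eef_rot: [-0.0, -0.69, 0.724, 0.0]
wrist_force: [-0.2, 0.2, 0.1]
opening: 0.999
```

Run:
```python
from h import *
import pickle
for n in ["wrist"]:
    c=cal(n); im,d=viewer.camera(n); save(n+"1",im); pickle.dump((c,im,d),open(n+"1.pkl","wb")); print(get_obs()["eef_pos"],c)
```

```text
[ 0.49947393 -0.04168186  0.36006183] {'intrinsics': array([[334.95192691,   0.        , 322.67565399],
       [  0.        , 334.95192691, 194.20187445],
       [  0.        ,   0.        ,   1.        ]]), 'origin': array([ 0.57750931, -0.04490105,  0.50125092]), 'attitude': array([-0.68212928,  0.10485416, -0.1091947 ,  0.71538924])}
```

View pics/wrist1.png

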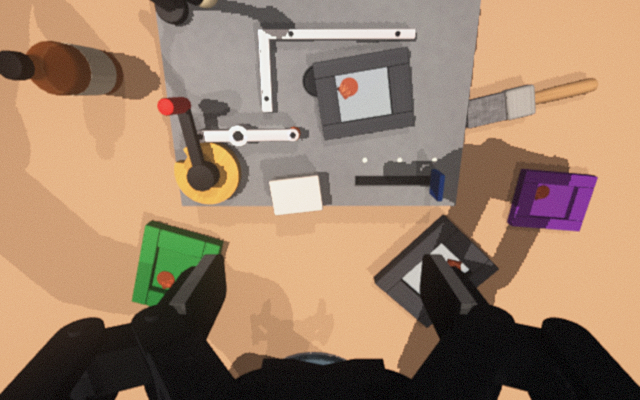

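Run:
```python
from h import *
import pickle
c,im,d=pickle.load(open("wrist1.pkl","rb"))
save("w1a",cv2.resize(im[15:155,240:440],None,fx=4,fy=4,interpolation=cv2.INTER_CUBIC))
save("w1b",cv2.resize(im[80:220,150:350],None,fx=4,fy=4,interpolation=cv2.INTER_CUBIC))
save("w1c",cv2.resize(im[90:230,330:530],None,fx=4,fy=4,interpolation=cv2.INTER_CUBIC))
```

```text
(no output)
```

View pics/w1a.png

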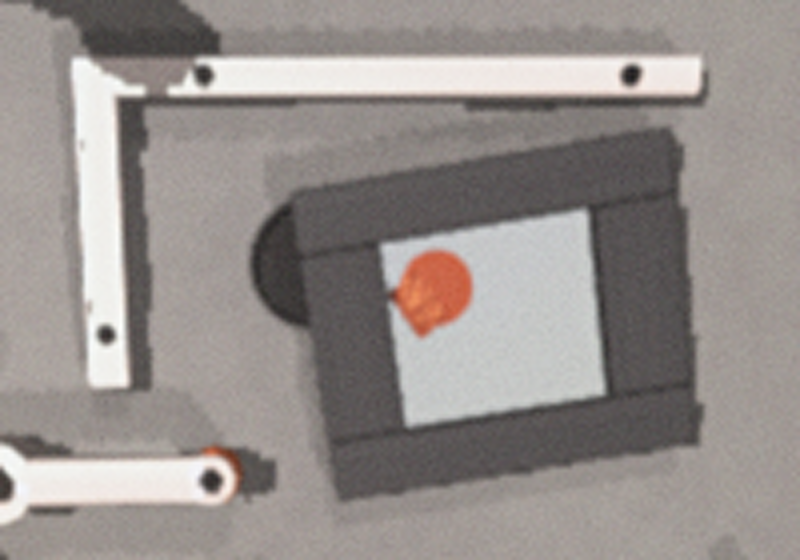

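View pics/w1b.png

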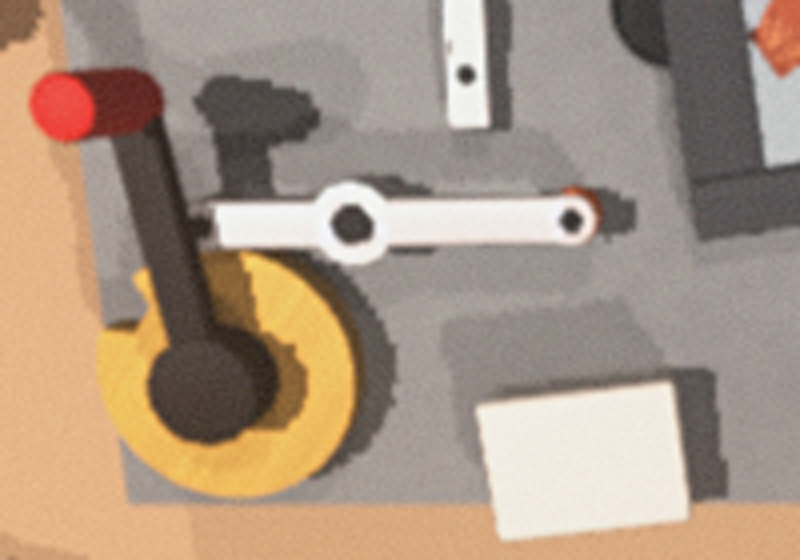

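View pics/w1c.png

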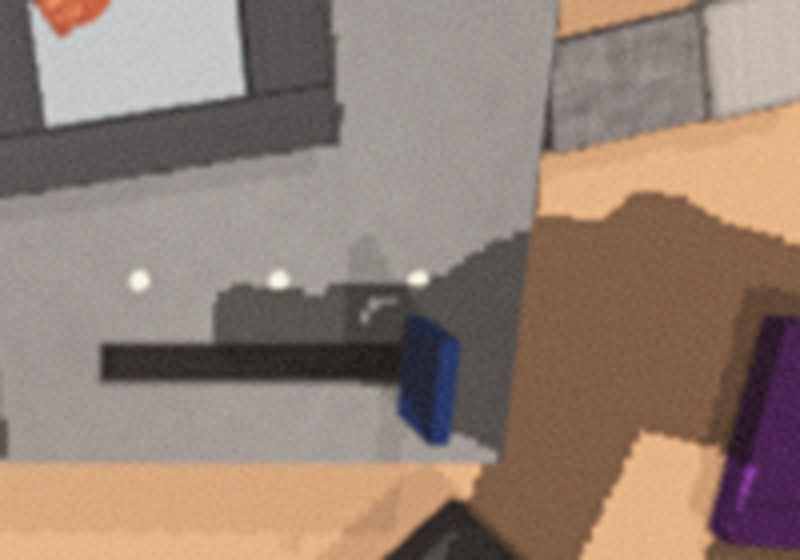

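Run:
```python
from fit import *
import pickle
c,im,d=pickle.load(open("wrist1.pkl","rb"))
A=lambda u,v:(u/4+240-.4,v/4+15-.4); Bq=lambda u,v:(u/4+150-.4,v/4+80-.4); C=lambda u,v:(u/4+330-.4,v/4+90-.4)
obs=[(A(704,57),(85,-110,89)),(A(702,97),(75,-110,89)),(A(90,387),(-5,67,89)),(A(130,387),(-5,55,89)),(A(72,57),(85,67,89)),(A(118,97),(75,55,89)),(Bq(128,502),(-130,185,75)),(C(497,462),(-130,-185,75))]
def r(p): return np.concatenate([proj(c,B(p,o[1]))-o[0] for o in obs])
p=least_squares(r,np.load("p0.npy")).x; print(p,r(p).round(1)); np.save("p.npy",p)
# heights check with depth
for n,uv in [('deck',A(730,300)),('carrier',A(650,300)),('railtop',A(500,75)),('grip',Bq(65,108)),('tabtop',C(415,380)),('lid',Bq(585,460)),('hub',Bq(195,390))]:
    print(n,inv(p,pt(c,d,*uv)).round(1))
cs=[inv(p,onz(c,*A(*q),0.091)) for q in [(292,197),(674,128),(699,441),(340,499)]]
cs=np.array(cs); print(cs.round(1)); m=cs.mean(0); print("mid",m.round(1))
e=[cs[0]-cs[1],cs[3]-cs[2]]; print("yaw from y-edges",[-np.arctan2(v[0],v[1]).round(3) for v in e],"x-edges",[np.arctan2(v[1],v[0]).round(3) for v in (cs[0]-cs[3],cs[1]-cs[2])], [np.linalg.norm(v) for v in (cs[0]-cs[1],cs[0]-cs[3])])
g=inv(p,onz(c,*Bq(65,108),0.155)); print("grip",g, "cam",np.arctan2(g[1]-140,g[0]+80)+.785, np.hypot(g[1]-140,g[0]+80))
for q in [(418,279),(278,280),(140,281)]: print("dot",inv(p,onz(c,*C(*q),0.075)).round(1))
for q in [(403,316),(400,412),(430,445),(460,340)]: print("tab",inv(p,onz(c,*C(*q),0.111)).round(1))
print("lid c",[inv(p,onz(c,*Bq(*q),0.105)).round(1) for q in [(476,406),(672,382),(690,518),(500,540)]])
```

```text
[ 0.55728782 -0.03848425 -0.04915764] [ 0.4 -0.   0.1 -0.2 -0.3  0.  -0.3  0.  -0.1 -0.4 -0.4 -0.5 -0.7  0.8
  1.4  1.2]
deck [  20.2 -126.7   74.8]
carrier [ 20.2 -99.   90. ]
railtop [ 80.3 -52.7  89. ]
grip [  3.5 151.8 153.6]
tabtop [ -95.  -146.6   91.7]
lid [-104.7   27.3  103.8]
hub [-79.4 141.6 115.7]
[[  48.1    5.7   91. ]
 [  66.5 -102.1   91. ]
 [ -20.4 -116.5   91. ]
 [ -38.    -8.3   91. ]]
mid [ 14.1 -55.3  91. ]
yaw from y-edges [np.float64(0.169), np.float64(0.161)] x-edges [np.float64(0.162), np.float64(0.163)] [np.float64(109.41005466496472), np.float64(87.20906710990695)]
grip [  3.57027183 151.13849167 155.        ] cam 0.9175020206119695 84.30928970935084
dot [ -65.8 -150.    75. ]
dot [ -66.2 -104.8   75. ]
dot [-66.6 -60.2  75. ]
tab [ -69.7 -134.4  111. ]
tab [ -99.7 -136.4  111. ]
tab [-110.3 -146.7  111. ]
tab [ -77.  -152.2  111. ]
lid c [array([-87.1,  60.2, 105. ]), array([-79.4,   0.2, 105. ]), array([-123.4,   -5.4,  105. ]), array([-130.9,   54.7,  105. ])]
```

```bash
cat >> fit.py <<'E'
def go(*ts,ang=None):
    """ts: base mm targets; ang: tool x angle in base frame deg"""
    p=np.load("p.npy"); o=get_obs()
    print("now base",inv(p,o["eef_pos"]).round(1),"F",o["wrist_force"].round(1),"t",round(o["time_s"],2),"open",round(o["opening"],3))
    for t in ts:
        s,tu,a=rel(B(p,t),None if ang is None else ang+np.degrees(p[2]),o); print(t,"->",(s*1000).round(1),"turn",tu,"base ang",round(a-np.degrees(p[2]),2))
E
python3 - <<'E'
from fit import *
go((-66,-58,140),(-66,-58,78),(-40,-58,78),ang=-90)
E
```

```text
now base [-57.6  -6.  360.1] F [-0.5 -0.   0.5] t 1.87 open 0.999
(-66, -58, 140) -> [ 51.9   8.4 220.1] turn 0.09442502836432709 base ang -89.9
(-66, -58, 78) -> [ 51.9   8.4 282.1] turn 0.09442502836432709 base ang -89.9
(-40, -58, 78) -> [ 52.  -17.6 282.1] turn 0.09442502836432709 base ang -89.9
```

move_arm(
  gripper=0.5,
  increments=[
    {"tx":0.026,"ty":0.004,"tz":0.03},
    {"tx":0.052,"ty":0.008,"tz":0.06},
    {"tx":0.052,"ty":0.008,"tz":0.1},
    {"tx":0.052,"ty":0.008,"tz":0.14},
    {"tx":0.052,"ty":0.008,"tz":0.18},
    {"tx":0.052,"ty":0.008,"tz":0.22},
    {"tx":0.052,"ty":0.008,"tz":0.25},
    {"tx":0.052,"ty":0.008,"tz":0.27},
    {"tx":0.052,"ty":0.008,"tz":0.282},
    {"tx":0.052,"ty":0.008,"tz":0.282},
    {"tx":0.052,"ty":0.008,"tz":0.282},
  ],
)

```text
validation failed for argument at $.in...
```

Run:
```python
from fit import *
import pickle
n="wrist"; c=cal(n); im,d=viewer.camera(n); save("wrist2",im); pickle.dump((c,im,d),open("wrist2.pkl","wb"))
go((-26,-58,78),ang=-90)
```

```text
now base [-57.5  -6.  360.1] F [-0.2  0.4  0.8] t 1.92 open 0.997
(-26, -58, 78) -> [ 52.  -31.5 282.1] turn 0.08542599577043575 base ang -89.91
```

View pics/wrist2.png

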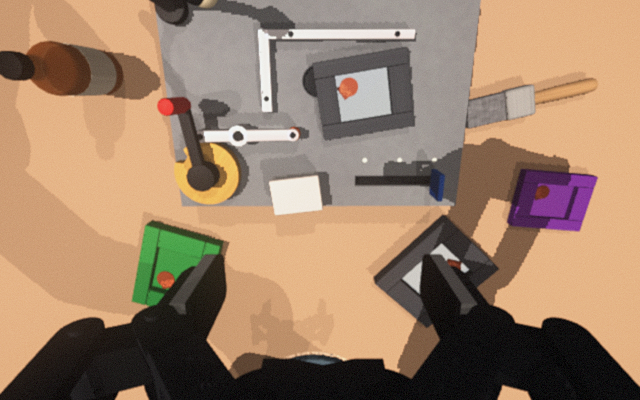

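move_arm(
  gripper=0.5,
  increments=[
    {"tx":0.026,"ty":0.004,"tz":0.03,"turn":0},
    {"tx":0.052,"ty":0.008,"tz":0.06,"turn":0},
    {"tx":0.052,"ty":0.008,"tz":0.1,"turn":0},
    {"tx":0.052,"ty":0.008,"tz":0.14,"turn":0},
    {"tx":0.052,"ty":0.008,"tz":0.18,"turn":0},
    {"tx":0.052,"ty":0.008,"tz":0.22,"turn":0},
    {"tx":0.052,"ty":0.008,"tz":0.25,"turn":0},
    {"tx":0.052,"ty":0.008,"tz":0.27,"turn":0},
    {"tx":0.052,"ty":0.008,"tz":0.282,"turn":0},
    {"tx":0.052,"ty":0.008,"tz":0.282,"turn":0},
    {"tx":0.052,"ty":0.008,"tz":0.282,"turn":0},
  ],
)

```text
time_s: 2.83
eef_pos: [0.489, -0.0927, 0.078]
eef_rot: [-0.0, -0.69, 0.724, 0.001]
wrist_force: [1.0, 0.1, -0.4]
opening: 0.495
```

Run:
```python
from fit import *
import pickle
n="wrist"; c=cal(n); im,d=viewer.camera(n); save("wrist3",im); pickle.dump((c,im,d),open("wrist3.pkl","wb"))
go((-26,-58,78),ang=-90)
```

```text
now base [-64.6 -57.7  79. ] F [ 0.4 -0.4 -0.5] t 2.88 open 0.499
(-26, -58, 78) -> [  0.4 -38.6   1. ] turn 0.14012610098592404 base ang -89.86
```

View pics/wrist3.png

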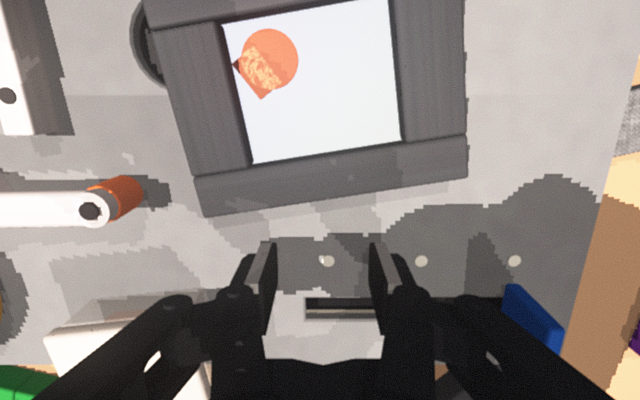

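move_arm(
  increments=[
    {"tx":0,"ty":-0.006,"tz":0.001,"turn":0.1},
    {"tx":0,"ty":-0.012,"tz":0.001,"turn":0.1},
    {"tx":0,"ty":-0.015,"tz":0.001,"turn":0.1},
    {"tx":0,"ty":-0.018,"tz":0.001,"turn":0.1},
    {"tx":0,"ty":-0.02,"tz":0.001,"turn":0.1},
    {"tx":0,"ty":-0.022,"tz":0.001,"turn":0.1},
    {"tx":0,"ty":-0.024,"tz":0.001,"turn":0.1},
    {"tx":0,"ty":-0.026,"tz":0.001,"turn":0.1},
    {"tx":0,"ty":-0.028,"tz":0.001,"turn":0.1},
    {"tx":0,"ty":-0.03,"tz":0.001,"turn":0.1},
    {"tx":0,"ty":-0.032,"tz":0.001,"turn":0.1},
    {"tx":0,"ty":-0.034,"tz":0.001,"turn":0.1},
    {"tx":0,"ty":-0.034,"tz":0.001,"turn":0.1},
  ],
)

```text
time_s: 3.97
eef_pos: [0.5232, -0.093, 0.0773]
eef_rot: [-0.0, -0.69, 0.723, 0.001]
wrist_force: [-3.6, 2.6, 2.0]
opening: 0.501
```

Run:
```python
from fit import *
import pickle
n="wrist"; c=cal(n); im,d=viewer.camera(n); save("wrist4",im); pickle.dump((c,im,d),open("wrist4.pkl","wb"))
go((-26,-58,78),ang=-90)
```

```text
now base [-31.4 -56.2  77.2] F [-4.3  2.6  2.5] t 4.02 open 0.5
(-26, -58, 78) -> [ 1.8 -5.4 -0.8] turn 0.1351682711181752 base ang -89.86
```

View pics/wrist4.png

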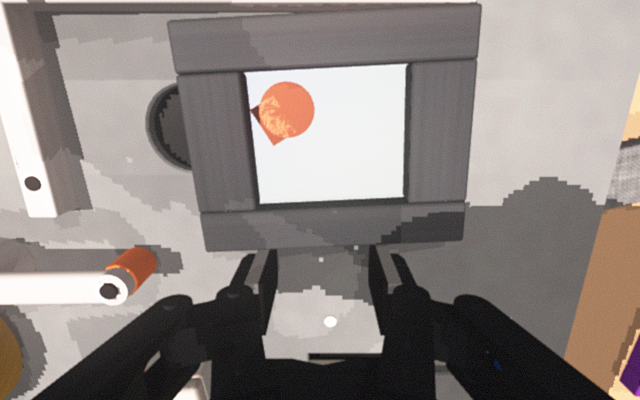

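```bash
cat >> fit.py <<'E'
def carrier(c,q,z=0.091):
    p=np.load("p.npy"); cs=np.array([inv(p,onz(c,*a,z)) for a in q]); print(cs.round(1))
    print("mid",cs.mean(0).round(1),"yaw",np.round([-np.arctan2(v[0],v[1]) for v in (cs[0]-cs[1],cs[3]-cs[2])],3),"len",np.linalg.norm(cs[0]-cs[1]).round(1),np.linalg.norm(cs[0]-cs[3]).round(1))
E
python3 - <<'E'
from fit import *
import pickle
c,im,d=pickle.load(open("wrist4.pkl","rb"))
# corners order: far-left, far-right, near-right, near-left
carrier(c,[(169,22),(481,4),(465,203),(202,213)])
print(inv(np.load("p.npy"),pt(c,d,220,180)),inv(np.load("p.npy"),pt(c,d,220,230)), inv(np.load("p.npy"),pt(c,d,445,221)))
save("w4c",cv2.resize(im[0:260,140:500],None,fx=2.2,fy=2.2,interpolation=cv2.INTER_CUBIC))
E
```

```text
[[  68.6   -3.    91. ]
 [  74.4 -109.3   91. ]
 [   3.2 -113.1   91. ]
 [  -1.4   -6.9   91. ]]
mid [ 36.2 -58.1  91. ] yaw [0.054 0.043] len 106.5 70.1
[ 12.30009799 -15.15600204  90.16832424] [ -9.13104086 -13.27708453  90.32921337] [  -5.09188737 -106.38966482   89.88486842]
```

View pics/w4c.png

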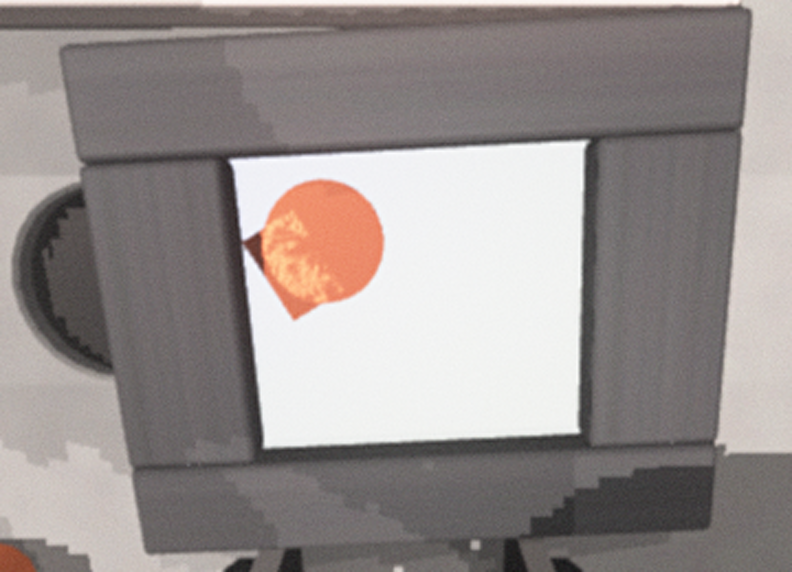

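move_arm(
  increments=[
    {"tx":0,"ty":-0.001,"tz":0,"turn":0.1},
    {"tx":0,"ty":-0.002,"tz":0,"turn":0.1},
    {"tx":0,"ty":-0.003,"tz":0,"turn":0.1},
    {"tx":0,"ty":-0.004,"tz":0,"turn":0.1},
    {"tx":0,"ty":-0.004,"tz":0,"turn":0.1},
  ],
)

```text
time_s: 4.43
eef_pos: [0.5255, -0.0928, 0.077]
eef_rot: [-0.001, -0.69, 0.724, 0.003]
wrist_force: [-9.5, 3.9, 8.3]
opening: 0.498
```

Run:
```python
from fit import *
import pickle
n="wrist"; c=cal(n); im,d=viewer.camera(n); save("wrist5",im); pickle.dump((c,im,d),open("wrist5.pkl","wb"))
go((-26,-58,78),ang=-90)
save("w5c",cv2.resize(im[0:260,140:500],None,fx=2.2,fy=2.2,interpolation=cv2.INTER_CUBIC))
```

```text
now base [-29.1 -55.8  77. ] F [-9.9  4.3  8.5] t 4.48 open 0.498
(-26, -58, 78) -> [ 2.2 -3.1 -1. ] turn 0.05472845433490647 base ang -89.94
```

View pics/w5c.png

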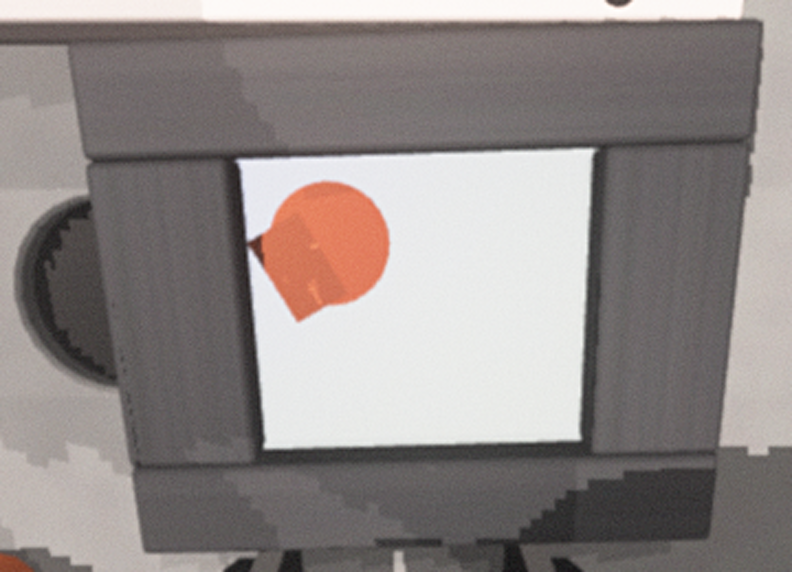

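Run:
```python
from fit import *
import pickle
c,im,d=pickle.load(open("wrist5.pkl","rb"))
f=lambda u,v:(u/2.2+140-.3,v/2.2-.3)
carrier(c,[f(69,45),f(762,20),f(709,538),f(145,552)])
p=np.load("p.npy"); print("rail edge (75)",inv(p,onz(c,*f(210,22),.089)),inv(p,onz(c,*f(740,18),.089)), inv(p,onz(c,*f(30,42),.075)))
```

```text
[[  71.5   -3.8   91. ]
 [  75.  -110.7   91. ]
 [ -12.7 -113.7   91. ]
 [ -15.7   -6.3   91. ]]
mid [ 29.5 -58.6  91. ] yaw [0.033 0.029] len 107.0 87.3
rail edge (75) [ 75.09919251 -25.4250039   89.        ] [  75.69650261 -108.13513819   89.        ] [74.72922787  9.52432097 75.        ]
```

move_arm(
  gripper=0,
  increments=[
    {"tx":0,"ty":0.005,"tz":-0.001,"turn":0},
    {"tx":0,"ty":0.009,"tz":-0.001,"turn":0},
    {"tx":-0.01,"ty":0.009,"tz":-0.001,"turn":0},
    {"tx":-0.031,"ty":0.009,"tz":-0.001,"turn":0},
    {"tx":-0.031,"ty":0.009,"tz":-0.001,"turn":0},
    {"tx":-0.031,"ty":0.009,"tz":-0.001,"turn":0},
    {"tx":-0.031,"ty":0.009,"tz":-0.001,"turn":0},
    {"tx":-0.031,"ty":0.006,"tz":-0.001,"turn":0},
    {"tx":-0.031,"ty":0.003,"tz":-0.001,"turn":0},
    {"tx":-0.031,"ty":0.001,"tz":-0.001,"turn":0},
    {"tx":-0.031,"ty":0,"tz":-0.001,"turn":0},
    {"tx":-0.031,"ty":-0.001,"tz":-0.001,"turn":0},
  ],
)

```text
time_s: 5.48
eef_pos: [0.5287, -0.0627, 0.0779]
eef_rot: [-0.001, -0.689, 0.724, 0.002]
wrist_force: [-8.8, 3.4, 7.2]
opening: -0.0
```

Run:
```python
from fit import *
import pickle
n="wrist"; c=cal(n); im,d=viewer.camera(n); save("wrist6",im); pickle.dump((c,im,d),open("wrist6.pkl","wb"))
go((-26,-25,78),ang=-90)
save("w6c",cv2.resize(im[0:260,140:500],None,fx=2.2,fy=2.2,interpolation=cv2.INTER_CUBIC))
```

```text
now base [-27.3 -25.6  78. ] F [-6.4  2.   6.1] t 5.53 open 0.0
(-26, -25, 78) -> [-0.6 -1.3 -0. ] turn -0.010695656409893672 base ang -90.01
```

View pics/wrist6.png

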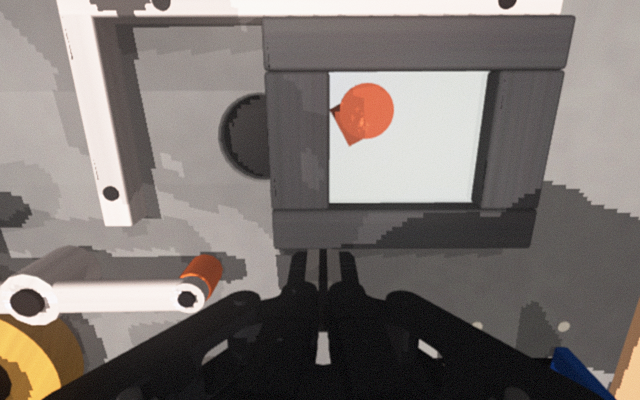

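Run:
```python
from fit import *
import pickle
c,im,d=pickle.load(open("wrist6.pkl","rb"))
carrier(c,[(263,17),(575,15),(531,248),(274,249)])
go((-37,-25,78),(-37,-25,120),(30,-140,120),(30,-140,78),ang=0)
```

```text
[[  74.5   -5.    91. ]
 [  75.  -111.9   91. ]
 [ -13.2 -113.4   91. ]
 [ -13.7   -4.8   91. ]]
mid [ 30.6 -58.8  91. ] yaw [0.005 0.004] len 107.0 88.1
now base [-27.3 -25.6  78. ] F [-6.4  2.   6.1] t 5.53 open 0.0
(-37, -25, 78) -> [-0.6  9.7  0. ] turn -90.0106956564099 base ang -90.01
(-37, -25, 120) -> [ -0.6   9.9 -42. ] turn -90.0106956564099 base ang -90.01
(30, -140, 120) -> [114.4 -57.1 -42.4] turn -90.0106956564099 base ang -90.01
(30, -140, 78) -> [114.4 -57.3  -0.4] turn -90.0106956564099 base ang -90.01
```

move_arm(
  gripper=0.4,
  increments=[
    {"tx":0,"ty":0.01,"tz":0,"turn":0},
    {"tx":0,"ty":0.01,"tz":-0.025,"turn":-5},
    {"tx":0.01,"ty":0.01,"tz":-0.045,"turn":-12},
    {"tx":0.03,"ty":-0.005,"tz":-0.045,"turn":-19},
    {"tx":0.05,"ty":-0.015,"tz":-0.045,"turn":-26},
    {"tx":0.07,"ty":-0.03,"tz":-0.045,"turn":-33},
    {"tx":0.09,"ty":-0.04,"tz":-0.045,"turn":-40},
    {"tx":0.114,"ty":-0.057,"tz":-0.045,"turn":-47},
    {"tx":0.114,"ty":-0.057,"tz":-0.045,"turn":-54},
    {"tx":0.114,"ty":-0.057,"tz":-0.045,"turn":-61},
    {"tx":0.114,"ty":-0.057,"tz":-0.045,"turn":-68},
    {"tx":0.114,"ty":-0.057,"tz":-0.045,"turn":-75},
    {"tx":0.114,"ty":-0.057,"tz":-0.03,"turn":-82},
    {"tx":0.114,"ty":-0.057,"tz":-0.01,"turn":-89},
    {"tx":0.114,"ty":-0.057,"tz":-0.001,"turn":-90},
    {"tx":0.114,"ty":-0.057,"tz":0,"turn":-90},
    {"tx":0.114,"ty":-0.057,"tz":0,"turn":-90},
  ],
)

```text
time_s: 6.95
eef_pos: [0.581, -0.1796, 0.0776]
eef_rot: [-0.0, 1.0, -0.026, -0.001]
wrist_force: [-0.5, 0.9, 0.0]
opening: 0.398
```

Run:
```python
from fit import *
import pickle
n="wrist"; c=cal(n); im,d=viewer.camera(n); save("wrist7",im); pickle.dump((c,im,d),open("wrist7.pkl","wb"))
go((30,-66,78),ang=0)
```

```text
now base [  31.3 -140.    78.6] F [ 0.  -0.4  0.5] t 7.0 open 0.401
(30, -66, 78) -> [ -1.6 -74.    0.6] turn -0.1719864874829966 base ang -0.17
```

View pics/wrist7.png

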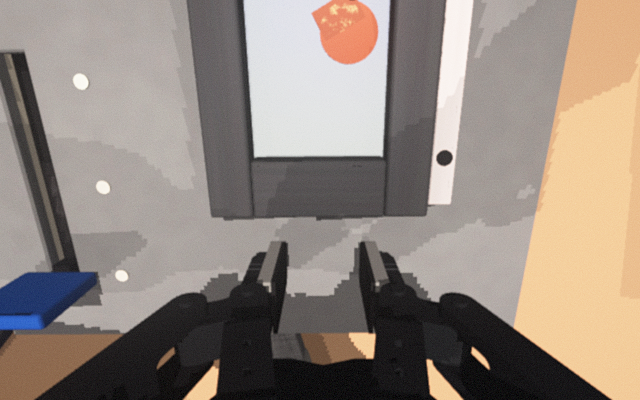

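move_arm(
  increments=[
    {"tx":0,"ty":-0.008,"tz":0,"turn":0},
    {"tx":0,"ty":-0.012,"tz":0,"turn":0},
    {"tx":0,"ty":-0.014,"tz":0,"turn":0},
    {"tx":0,"ty":-0.016,"tz":0,"turn":0},
    {"tx":0,"ty":-0.018,"tz":0,"turn":0},
    {"tx":0,"ty":-0.02,"tz":0,"turn":0},
    {"tx":0,"ty":-0.022,"tz":0,"turn":0},
    {"tx":0,"ty":-0.024,"tz":0,"turn":0},
    {"tx":0,"ty":-0.026,"tz":0,"turn":0},
    {"tx":0,"ty":-0.028,"tz":0,"turn":0},
    {"tx":0,"ty":-0.03,"tz":0,"turn":0},
    {"tx":0,"ty":-0.032,"tz":0,"turn":0},
    {"tx":0,"ty":-0.034,"tz":0,"turn":0},
    {"tx":0,"ty":-0.036,"tz":0,"turn":0},
    {"tx":0,"ty":-0.038,"tz":0,"turn":0},
    {"tx":0,"ty":-0.04,"tz":0,"turn":0},
  ],
)

```text
time_s: 8.33
eef_pos: [0.5838, -0.141, 0.0792]
eef_rot: [0.001, 1.0, -0.025, 0.001]
wrist_force: [-2.2, -4.9, 2.7]
opening: 0.402
```

Run:
```python
from fit import *
import pickle
n="wrist"; c=cal(n); im,d=viewer.camera(n); save("wrist8",im); pickle.dump((c,im,d),open("wrist8.pkl","wb"))
go((30,-67,78),ang=0)
```

```text
now base [  31.5 -100.7   79.2] F [-0.9 -5.8  3.2] t 8.38 open 0.398
(30, -67, 78) -> [ -1.5 -33.7   1.1] turn -0.004289815217049409 base ang -0.0
```

View pics/wrist8.png

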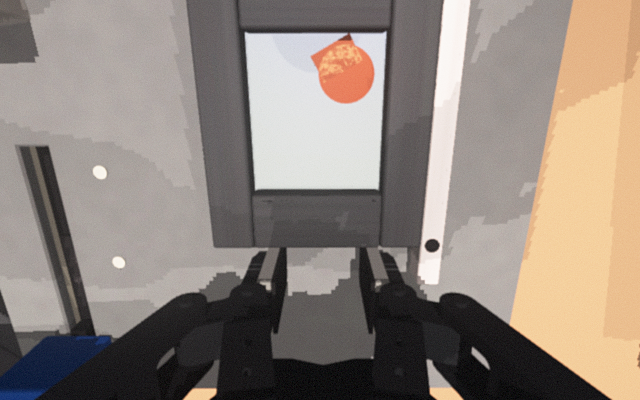

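move_arm(
  increments=[
    {"tx":0,"ty":-0.002,"tz":0,"turn":0},
    {"tx":0,"ty":-0.004,"tz":0.001,"turn":0},
    {"tx":0,"ty":-0.006,"tz":0.001,"turn":0},
    {"tx":0,"ty":-0.008,"tz":0.001,"turn":0},
    {"tx":0,"ty":-0.01,"tz":0.001,"turn":0},
    {"tx":0,"ty":-0.012,"tz":0.001,"turn":0},
    {"tx":0,"ty":-0.014,"tz":0.001,"turn":0},
    {"tx":0,"ty":-0.016,"tz":0.001,"turn":0},
    {"tx":0,"ty":-0.018,"tz":0.001,"turn":0},
    {"tx":0,"ty":-0.02,"tz":0.001,"turn":0},
    {"tx":0,"ty":-0.022,"tz":0.001,"turn":0},
    {"tx":0,"ty":-0.024,"tz":0.001,"turn":0},
    {"tx":0,"ty":-0.026,"tz":0.001,"turn":0},
    {"tx":0,"ty":-0.028,"tz":0.001,"turn":0},
  ],
)

```text
time_s: 9.55
eef_pos: [0.5852, -0.1144, 0.0789]
eef_rot: [0.002, 1.0, -0.025, 0.001]
wrist_force: [-4.0, -9.8, 7.5]
opening: 0.4
```

Run:
```python
from fit import *
import pickle
n="wrist"; c=cal(n); im,d=viewer.camera(n); save("wrist9",im); pickle.dump((c,im,d),open("wrist9.pkl","wb"))
go((30,-67,78),ang=0)
```

```text
now base [ 31.6 -74.   78.9] F [-4.1 -9.8  7.4] t 9.6 open 0.399
(30, -67, 78) -> [-1.6 -7.   0.9] turn 0.002008433164547796 base ang 0.01
```

View pics/wrist9.png

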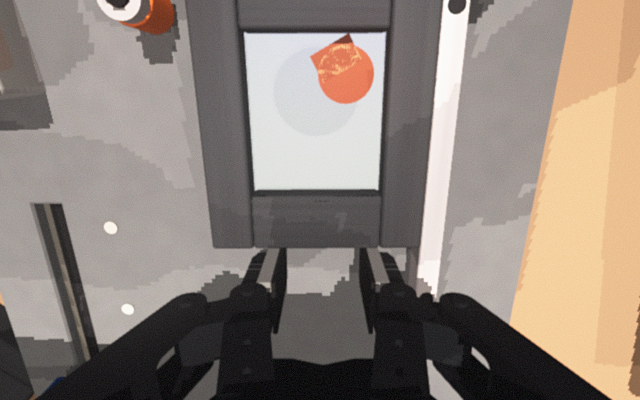

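move_arm(
  increments=[
    {"tx":0,"ty":0,"tz":-0.001,"turn":0},
    {"tx":0,"ty":-0.001,"tz":-0.002,"turn":0},
    {"tx":0,"ty":-0.0025,"tz":-0.002,"turn":0},
    {"tx":0,"ty":-0.004,"tz":-0.002,"turn":0},
    {"tx":0,"ty":-0.0055,"tz":-0.002,"turn":0},
    {"tx":0,"ty":-0.006,"tz":-0.002,"turn":0},
  ],
)

```text
time_s: 10.1
eef_pos: [0.5853, -0.1056, 0.0795]
eef_rot: [0.0, 1.0, -0.024, 0.0]
wrist_force: [-0.4, -3.3, 0.9]
opening: 0.401
```

Run:
```python
from fit import *
import pickle
n="wrist"; c=cal(n); im,d=viewer.camera(n); save("wrist10",im); pickle.dump((c,im,d),open("wrist10.pkl","wb"))
go((30,-67,78),ang=0)
n="side"; c=cal(n); im,d=viewer.camera(n); pickle.dump((c,im,d),open("side10.pkl","wb"))
save("side10c",cv2.resize(im[130:290,230:400],None,fx=3.5,fy=3.5,interpolation=cv2.INTER_CUBIC))
```

```text
now base [ 31.3 -65.6  79.5] F [-0.8 -2.1  1.5] t 10.15 open 0.399
(30, -67, 78) -> [-1.3  1.4  1.5] turn 0.018777825947097426 base ang 0.02
```

View pics/wrist10.png

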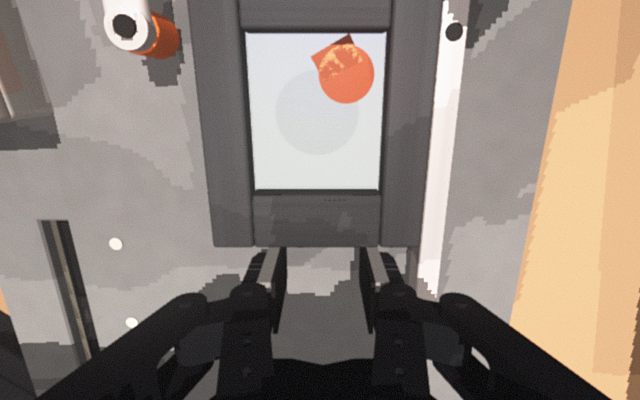

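View pics/side10c.png

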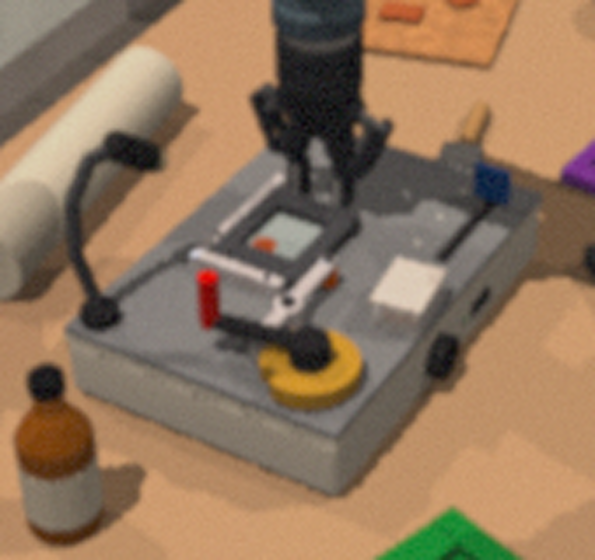

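Run:
```python
from fit import *
import pickle
c,im,d=pickle.load(open("wrist10.pkl","rb"));p=np.load("p.npy")
for u,v in [(215,247),(250,247),(405,247),(420,246)]: print("edge",inv(p,onz(c,u,v,.091)).round(1))
for u,v in [(195,100),(212,230),(421,230),(435,100)]: print("sides",inv(p,onz(c,u,v,.091)).round(1))
print("rail end dot", inv(p,onz(c,421,292,.089)).round(1))
print("port c", inv(p,onz(c,317,113,.075)).round(1))
```

```text
edge [-13.  -53.5  91. ]
edge [  1.9 -53.5  91. ]
edge [ 68.2 -53.5  91. ]
edge [ 74.6 -53.   91. ]
sides [-14.6   7.   91. ]
sides [-13.5 -45.6  91. ]
sides [ 74.3 -45.6  91. ]
sides [74.9  7.  91. ]
rail end dot [ 77.7 -77.   89. ]
port c [30.6  1.2 75. ]
```

move_arm(
  increments=[
    {"tx":0,"ty":-0.001,"tz":0,"turn":0},
    {"tx":0,"ty":-0.002,"tz":0,"turn":0},
    {"tx":0,"ty":-0.002,"tz":0,"turn":0},
  ],
)

```text
time_s: 10.45
eef_pos: [0.5856, -0.1055, 0.0796]
eef_rot: [0.002, 1.0, -0.024, 0.001]
wrist_force: [0.1, -10.7, 0.2]
opening: 0.399
```

Run:
```python
from fit import *
go((31,-80,79),(31,-80,170),ang=0)
```

```text
now base [ 31.5 -65.5  79.6] F [  0.1 -10.7   0.2] t 10.45 open 0.399
(31, -80, 79) -> [-0.5 14.5  0.6] turn 0.017010355124568832 base ang 0.02
(31, -80, 170) -> [ -0.4  14.8 -90.4] turn 0.017010355124568832 base ang 0.02
```

move_arm(
  increments=[
    {"tx":0,"ty":0.01,"tz":0,"turn":0},
    {"tx":0,"ty":0.015,"tz":-0.03,"turn":0},
    {"tx":-0.02,"ty":0.015,"tz":-0.07,"turn":0},
    {"tx":-0.05,"ty":0,"tz":-0.105,"turn":0},
    {"tx":-0.05,"ty":-0.035,"tz":-0.105,"turn":0},
    {"tx":-0.05,"ty":-0.07,"tz":-0.105,"turn":0},
    {"tx":-0.05,"ty":-0.11,"tz":-0.105,"turn":0},
    {"tx":-0.05,"ty":-0.15,"tz":-0.105,"turn":0},
    {"tx":-0.05,"ty":-0.19,"tz":-0.105,"turn":0},
    {"tx":-0.05,"ty":-0.23,"tz":-0.105,"turn":0},
    {"tx":-0.04,"ty":-0.252,"tz":-0.105,"turn":0},
    {"tx":-0.027,"ty":-0.252,"tz":-0.105,"turn":0},
    {"tx":-0.027,"ty":-0.252,"tz":-0.105,"turn":0},
    {"tx":-0.027,"ty":-0.252,"tz":-0.105,"turn":0},
  ],
  gripper=0,
)

```text
time_s: 11.62
eef_pos: [0.5701, 0.1497, 0.1836]
eef_rot: [-0.0, 1.0, -0.024, -0.001]
wrist_force: [-0.0, -0.9, -0.5]
opening: -0.001
```

Run:
```python
from fit import *
import pickle
n="wrist"; c=cal(n); im,d=viewer.camera(n); save("wrist11",im); pickle.dump((c,im,d),open("wrist11.pkl","wb"))
go((4,185,125),ang=0)
n="scene"; c=cal(n); im,d=viewer.camera(n); pickle.dump((c,im,d),open("scene11.pkl","wb"))
save("scene11c",cv2.resize(im[120:320,190:430],None,fx=3,fy=3,interpolation=cv2.INTER_CUBIC))
```

```text
now base [  3.3 188.1 183.6] F [-0.9  0.  -1.3] t 11.67 open 0.001
(4, 185, 125) -> [ 0.8  3.1 58.6] turn -0.006213806813462952 base ang -0.0
```

View pics/wrist11.png

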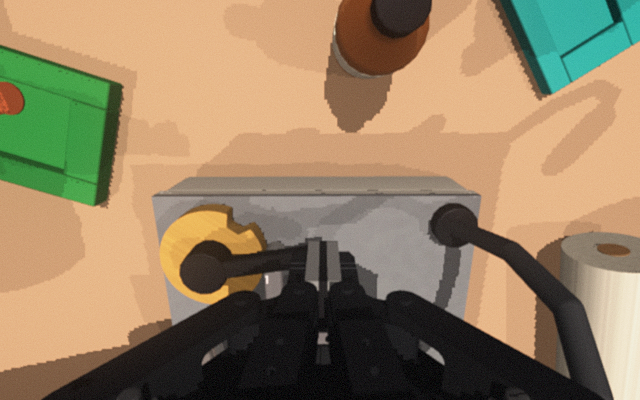

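View pics/scene11c.png

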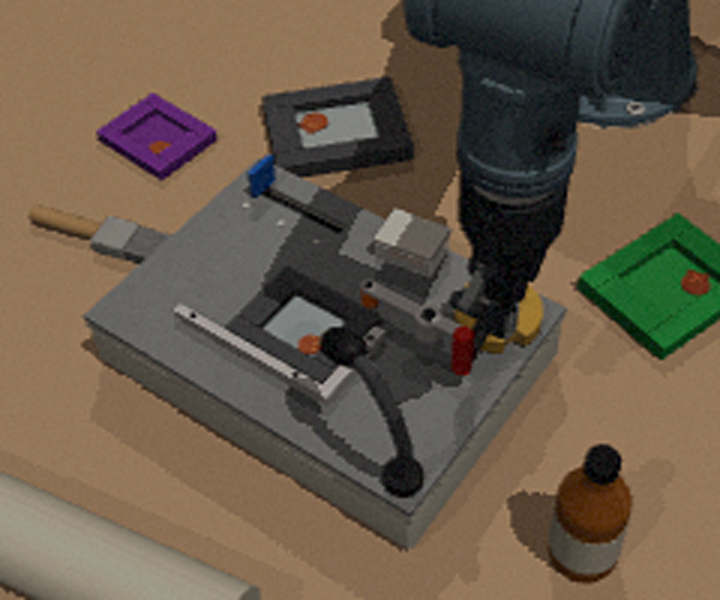

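Run:
```python
from fit import *
import pickle
p=np.load("p.npy");c,im,d=pickle.load(open("scene11.pkl","rb"))
u=proj(c,get_obs()["eef_pos"]); print((u-[190,120])*3)
o=get_obs()
print("descend",rel(B(p,(4,185,125)),np.degrees(p[2]),o))
for ph in [9,7,4,1,-2,-5,-8,-11,-14,-17,-20,-23,-26,-29,-32,-35,-38,-41,-43,-45,-46]:
    al=min(0,max(ph,-30)); a=np.radians(al); f=np.radians(ph)
    t=(-80+85*np.cos(f)-19.5*np.sin(a),140+85*np.sin(f)+19.5*np.cos(a),125)
    s,tu,_=rel(B(p,t),al+np.degrees(p[2]),o); print(ph,np.round(t,1),(s*1000).round(1),round(tu,1))
```

```text
[498.84552991 327.73091089]
descend (array([0.0009, 0.0028, 0.0587]), np.float64(-0.039592193821221144), np.float64(-2.86))
9 [  4.  172.8 125. ] [ 0.8 15.  58.7] -0.0
7 [  4.4 169.9 125. ] [ 1.2 17.9 58.7] -0.0
4 [  4.8 165.4 125. ] [ 1.7 22.3 58.7] -0.0
1 [  5. 161. 125.] [ 1.9 26.8 58.7] -0.0
-2 [  5.6 156.5 125. ] [ 2.5 31.2 58.7] 2.0
-5 [  6.4 152.  125. ] [ 3.3 35.7 58.7] 5.0
-8 [  6.9 147.5 125. ] [ 3.8 40.3 58.7] 8.0
-11 [  7.2 142.9 125. ] [ 4.  44.8 58.7] 11.0
-14 [  7.2 138.4 125. ] [ 4.1 49.4 58.7] 14.0
-17 [  7.  133.8 125. ] [ 3.9 54.  58.7] 17.0
-20 [  6.5 129.3 125. ] [ 3.4 58.5 58.7] 20.0
-23 [  5.9 124.7 125. ] [ 2.8 63.  58.7] 23.0
-26 [  4.9 120.3 125. ] [ 1.8 67.5 58.7] 26.0
-29 [  3.8 115.8 125. ] [ 0.7 71.9 58.7] 29.0
-32 [  1.8 111.8 125. ] [-1.3 75.9 58.7] 30.0
-35 [ -0.6 108.1 125. ] [-3.7 79.6 58.7] 30.0
-38 [ -3.3 104.6 125. ] [-6.4 83.2 58.7] 30.0
-41 [ -6.1 101.1 125. ] [-9.2 86.6 58.7] 30.0
-43 [ -8.1  98.9 125. ] [-11.2  88.9  58.7] 30.0
-45 [-10.1  96.8 125. ] [-13.2  91.   58.7] 30.0
-46 [-11.2  95.7 125. ] [-14.3  92.   58.7] 30.0
```

Descend beside the post, then push as far as −20°.

move_arm(
  increments=[
    {"tx":0.001,"ty":0.0,"tz":0.03,"turn":0},
    {"tx":0.001,"ty":0.002,"tz":0.055,"turn":0},
    {"tx":0.001,"ty":0.003,"tz":0.059,"turn":0},
    {"tx":0.001,"ty":0.008,"tz":0.059,"turn":0},
    {"tx":0.001,"ty":0.015,"tz":0.059,"turn":0},
    {"tx":0.001,"ty":0.018,"tz":0.059,"turn":0},
    {"tx":0.002,"ty":0.022,"tz":0.059,"turn":0},
    {"tx":0.002,"ty":0.027,"tz":0.059,"turn":0},
    {"tx":0.0025,"ty":0.031,"tz":0.059,"turn":2},
    {"tx":0.003,"ty":0.036,"tz":0.059,"turn":5},
    {"tx":0.004,"ty":0.04,"tz":0.059,"turn":8},
    {"tx":0.004,"ty":0.045,"tz":0.059,"turn":11},
    {"tx":0.004,"ty":0.049,"tz":0.059,"turn":14},
    {"tx":0.004,"ty":0.054,"tz":0.059,"turn":17},
    {"tx":0.0034,"ty":0.0585,"tz":0.059,"turn":20},
  ],
)

```text
time_s: 12.97
eef_pos: [0.5729, 0.0911, 0.127]
eef_rot: [-0.001, 0.98, -0.199, 0.002]
wrist_force: [4.5, 4.9, -4.5]
opening: 0.001
```

Run:
```python
from fit import *
import pickle
p=np.load("p.npy")
go((0,0,125))
n="wrist"; c=cal(n); im,d=viewer.camera(n); save("wrist12",im)
n="side"; c=cal(n); im,d=viewer.camera(n); pickle.dump((c,im,d),open("side12.pkl","wb"))
save("side12c",cv2.resize(im[130:290,230:400],None,fx=3.5,fy=3.5,interpolation=cv2.INTER_CUBIC))
o=get_obs(); print(rel(o["eef_pos"],0,o))
for ph in [-20,-23,-26,-29,-32,-35,-38,-41,-43,-45,-46]:
    al=min(0,max(ph,-30)); a=np.radians(al); f=np.radians(ph)
    t=(-80+85*np.cos(f)-19.5*np.sin(a),140+85*np.sin(f)+19.5*np.cos(a),125)
    s,tu,_=rel(B(p,t),al+np.degrees(p[2]),o); print(ph,np.round(t,1),(s*1000).round(1),round(tu,1))
```

```text
now base [  9.3 130.2 127. ] F [ 4.5  4.9 -4.5] t 12.97 open 0.001
(0, 0, 125) -> [ 36.2 125.4   1.7] turn None base ang -20.16
(array([0., 0., 0.]), np.float64(-22.909404430641928), np.float64(-22.91))
-20 [  6.5 129.3 125. ] [-2.   0.5  1.9] -0.1
-23 [  5.9 124.7 125. ] [-1.1  4.9  1.9] 2.9
-26 [  4.9 120.3 125. ] [-0.5  9.5  1.9] 5.9
-29 [  3.8 115.8 125. ] [-0.  14.   1.9] 8.9
-32 [  1.8 111.8 125. ] [-0.5 18.4  1.9] 9.9
-35 [ -0.6 108.1 125. ] [-1.5 22.8  1.9] 9.9
-38 [ -3.3 104.6 125. ] [-2.8 27.   1.9] 9.9
-41 [ -6.1 101.1 125. ] [-4.2 31.2  1.9] 9.9
-43 [ -8.1  98.9 125. ] [-5.4 34.   1.9] 9.9
-45 [-10.1  96.8 125. ] [-6.6 36.7  1.9] 9.9
-46 [-11.2  95.7 125. ] [-7.2 38.   1.9] 9.9
```

View pics/side12c.png

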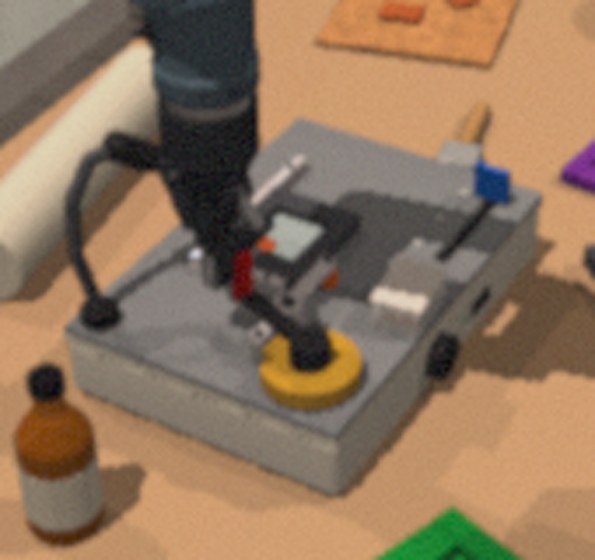

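View pics/wrist12.png

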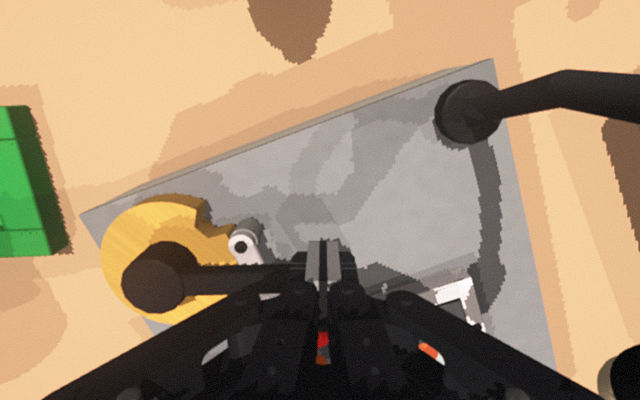

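move_arm(
  increments=[
    {"tx":-0.001,"ty":0.005,"tz":0.001,"turn":3},
    {"tx":-0.0005,"ty":0.0095,"tz":0.001,"turn":6},
    {"tx":0,"ty":0.014,"tz":0.001,"turn":9},
    {"tx":-0.0005,"ty":0.0185,"tz":0.001,"turn":10},
    {"tx":-0.0015,"ty":0.023,"tz":0.001,"turn":10},
    {"tx":-0.003,"ty":0.027,"tz":0.001,"turn":10},
    {"tx":-0.003,"ty":0.029,"tz":0.001,"turn":10},
  ],
)

```text
time_s: 13.65
eef_pos: [0.5568, 0.0645, 0.125]
eef_rot: [0.0, 0.959, -0.282, 0.0]
wrist_force: [-0.3, 0.6, -0.1]
opening: 0.001
```

Run:
```python
from fit import *
import pickle
p=np.load("p.npy")
n="wrist"; c=cal(n); im,d=viewer.camera(n); save("wrist13",im)
go((0,0,125))
o=get_obs()
for ph in [-38,-41,-43,-45,-46,-48]:
    al=min(0,max(ph,-30)); a=np.radians(al); f=np.radians(ph)
    t=(-80+85*np.cos(f)-19.5*np.sin(a),140+85*np.sin(f)+19.5*np.cos(a),125)
    s,tu,_=rel(B(p,t),al+np.degrees(p[2]),o); print(ph,np.round(t,1),(s*1000).round(1),round(tu,1))
```

```text
now base [ -5.8 102.7 124.6] F [ 0.1 -0.4  0.4] t 13.7 open -0.002
(0, 0, 125) -> [56.4 86.1 -0.3] turn None base ang -29.97
-38 [ -3.3 104.6 125. ] [ 1.3 -2.9 -0.4] 0.0
-41 [ -6.1 101.1 125. ] [ 0.6  1.5 -0.4] 0.0
-43 [ -8.1  98.9 125. ] [-0.   4.4 -0.4] 0.0
-45 [-10.1  96.8 125. ] [-0.8  7.3 -0.4] 0.0
-46 [-11.2  95.7 125. ] [-1.2  8.7 -0.4] 0.0
-48 [-13.4  93.7 125. ] [-2.  11.6 -0.4] 0.0
```

View pics/wrist13.png

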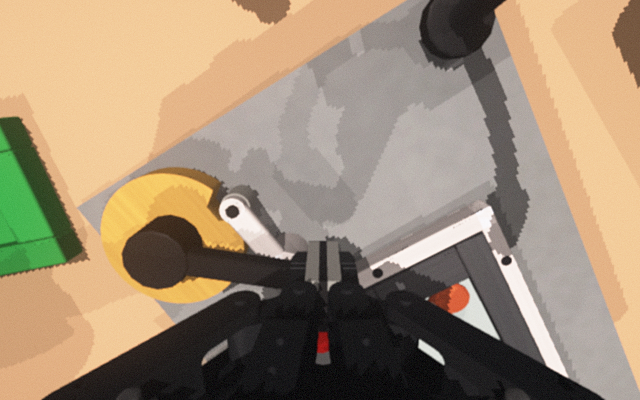

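Run:
```python
from fit import *
go((-58,-10,340),ang=-90)
```

```text
now base [ -5.8 102.7 124.6] F [ 0.1 -0.4  0.4] t 13.7 open -0.002
(-58, -10, 340) -> [  11.1  123.9 -215.3] turn 60.02628357990072 base ang -29.97
```

move_arm(
  increments=[
    {"tx":0,"ty":-0.012,"tz":0,"turn":0},
    {"tx":0,"ty":-0.012,"tz":-0.035,"turn":0},
    {"tx":0,"ty":-0.012,"tz":-0.075,"turn":0},
    {"tx":0,"ty":-0.012,"tz":-0.115,"turn":0},
    {"tx":0,"ty":0,"tz":-0.15,"turn":5},
    {"tx":0.002,"ty":0.03,"tz":-0.175,"turn":12},
    {"tx":0.005,"ty":0.065,"tz":-0.195,"turn":19},
    {"tx":0.008,"ty":0.1,"tz":-0.215,"turn":26},
    {"tx":0.011,"ty":0.124,"tz":-0.215,"turn":33},
    {"tx":0.011,"ty":0.124,"tz":-0.215,"turn":40},
    {"tx":0.011,"ty":0.124,"tz":-0.215,"turn":47},
    {"tx":0.011,"ty":0.124,"tz":-0.215,"turn":54},
    {"tx":0.011,"ty":0.124,"tz":-0.215,"turn":60},
    {"tx":0.011,"ty":0.124,"tz":-0.215,"turn":60},
    {"tx":0.011,"ty":0.124,"tz":-0.215,"turn":60},
  ],
)

```text
time_s: 14.95
eef_pos: [0.4993, -0.0446, 0.3392]
eef_rot: [-0.0, -0.691, 0.723, 0.0]
wrist_force: [-0.1, 0.5, -0.1]
opening: -0.0
```

Run:
```python
from fit import *
import pickle
p=np.load("p.npy")
n="wrist"; c=cal(n); im,d=viewer.camera(n); save("wrist14",im); pickle.dump((c,im,d),open("wrist14.pkl","wb"))
save("w14c",cv2.resize(im[0:220,140:460],None,fx=2.5,fy=2.5,interpolation=cv2.INTER_CUBIC))
go((-95,-150,180),(-95,-150,92),ang=-90)
```

```text
now base [-57.6  -9.  339.3] F [-1.   0.4 -0.2] t 15.0 open -0.001
(-95, -150, 180) -> [140.8  37.9 159.2] turn 0.22760715753713612 base ang -89.77
(-95, -150, 92) -> [140.9  37.8 247.2] turn 0.22760715753713612 base ang -89.77
```

View pics/w14c.png

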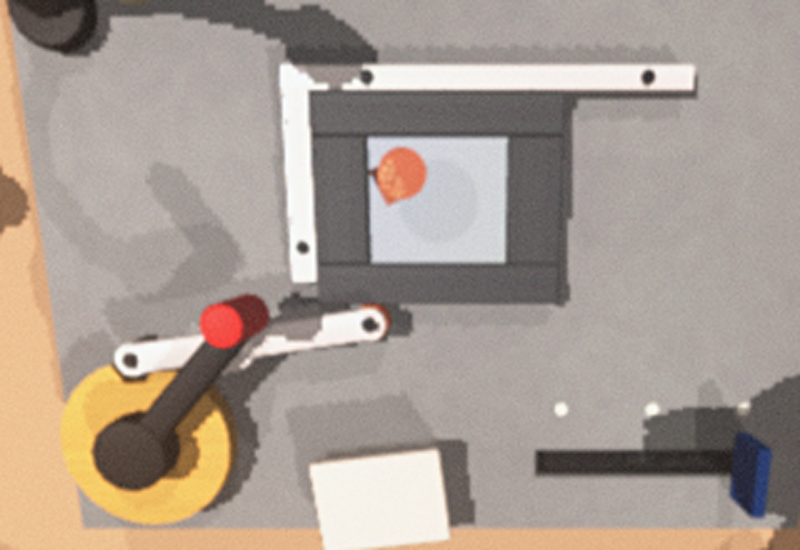

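Run:
```python
from fit import *
import pickle
p=np.load("p.npy")
c,im,d=pickle.load(open("wrist14.pkl","rb")); f=lambda u,v:(u/2.5+140-.3,v/2.5-.3)
carrier(c,[f(312,92),f(572,92),f(567,302),f(318,300)])
for z in (.103,.105): 
    a=inv(p,onz(c,*f(370,322),z)); b=inv(p,onz(c,*f(130,360),z)); print(a,b,"clip",-np.arctan2((b-a)[0],(b-a)[1]))
g=inv(p,onz(c,*f(222,326),0.155)); print("grip",g, "cam",np.arctan2(g[1]-140,g[0]+80)+.785, np.hypot(g[1]-140,g[0]+80))
```

```text
[[ 73.7  53.3  91. ]
 [ 74.1 -57.2  91. ]
 [-13.4 -58.8  91. ]
 [-12.9  54.8  91. ]]
mid [30.4 -2.  91. ] yaw [ 0.004 -0.004] len 110.5 86.6
[-21.35076859  30.12084941 103.        ] [-38.64764752 138.84113066 103.        ] clip 0.1577729588797947
[-21.12934142  29.91691421 105.        ] [-38.33460228 138.06132611 105.        ] clip 0.1577729588797941
grip [-17.30717609  81.73627411 155.        ] cam 0.03620274883870167 85.58651718361449
```

move_arm(
  gripper=0.4,
  increments=[
    {"tx":0.035,"ty":0.01,"tz":0.01,"turn":0.2},
    {"tx":0.07,"ty":0.02,"tz":0.03,"turn":0.2},
    {"tx":0.1,"ty":0.03,"tz":0.06,"turn":0.2},
    {"tx":0.13,"ty":0.036,"tz":0.09,"turn":0.2},
    {"tx":0.141,"ty":0.038,"tz":0.125,"turn":0.2},
    {"tx":0.141,"ty":0.038,"tz":0.16,"turn":0.2},
    {"tx":0.141,"ty":0.038,"tz":0.19,"turn":0.2},
    {"tx":0.141,"ty":0.038,"tz":0.2,"turn":0.2},
    {"tx":0.141,"ty":0.038,"tz":0.2,"turn":0.2},
  ],
)

```text
time_s: 15.75
eef_pos: [0.4525, -0.1826, 0.1366]
eef_rot: [-0.001, -0.689, 0.725, 0.003]
wrist_force: [0.0, 0.4, -0.4]
opening: 0.398
```

Run:
```python
from fit import *
import pickle
p=np.load("p.npy")
n="wrist"; c=cal(n); im,d=viewer.camera(n); save("wrist15",im); pickle.dump((c,im,d),open("wrist15.pkl","wb"))
go((-95,-150,85),ang=-90)
```

```text
now base [ -96.  -149.9  138.9] F [0.7 0.5 0.5] t 15.8 open 0.402
(-95, -150, 85) -> [ 0.1 -1.1 53.9] turn -0.09820541370595492 base ang -90.09
```

View pics/wrist15.png

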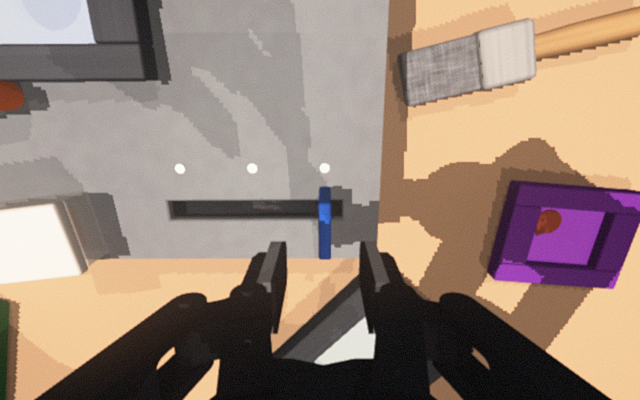

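Run:
```python
from fit import *
import pickle
p=np.load("p.npy")
c,im,d=pickle.load(open("wrist15.pkl","rb"))
b=(im[:,:,2].astype(int)-im[:,:,0]>60)&(im[:,:,1]<im[:,:,2]-40); ys,xs=np.nonzero(b&(np.arange(640)<400)); print(xs.min(),xs.max(),ys.min(),ys.max())
for v in (190,257): 
    r=xs[ys==v]; print(inv(p,onz(c,r.mean(),v,.111 if v>200 else .111)))
```

```text
318 330 202 257
[nan nan nan]
[-108.4261653  -150.12250307  111.        ]<stdin>:7: RuntimeWarning: Mean of empty slice.
  ret = ret.dtype.type(ret / rcount)
```

Tab confirmed at y = −150. Descend and close.

move_arm(
  increments=[
    {"tx":0,"ty":-0.001,"tz":0.02,"turn":0},
    {"tx":0,"ty":-0.001,"tz":0.04,"turn":0},
    {"tx":0,"ty":-0.001,"tz":0.05,"turn":0},
    {"tx":0,"ty":-0.001,"tz":0.054,"turn":0},
    {"tx":0,"ty":-0.001,"tz":0.054,"turn":0},
  ],
)

```text
time_s: 16.22
eef_pos: [0.4558, -0.1841, 0.0859]
eef_rot: [0.0, -0.689, 0.725, -0.0]
wrist_force: [0.2, -0.4, 0.5]
opening: 0.401
```

move_arm(
  gripper=0,
  increments=[
    {"tx":0,"ty":0,"tz":0,"turn":0},
    {"tx":0,"ty":0,"tz":0,"turn":0},
    {"tx":0,"ty":0,"tz":0,"turn":0},
    {"tx":0,"ty":0,"tz":0,"turn":0},
    {"tx":0,"ty":0,"tz":0,"turn":0},
    {"tx":0,"ty":0,"tz":0,"turn":0},
  ],
)

```text
time_s: 16.72
eef_pos: [0.4563, -0.1841, 0.0868]
eef_rot: [0.001, -0.688, 0.725, -0.001]
wrist_force: [1.2, 3.9, 7.3]
opening: 0.068
```

Run:
```python
from fit import *
go((-95,-105,85),ang=-90)
n="wrist"; c=cal(n); im,d=viewer.camera(n); save("wrist16",im)
```

```text
now base [ -93.7 -150.4   86.8] F [1.2 3.9 7.3] t 16.72 open 0.068
(-95, -105, 85) -> [-45.4   1.4   1.8] turn -0.16623002786590746 base ang -90.16
```

View pics/wrist16.png

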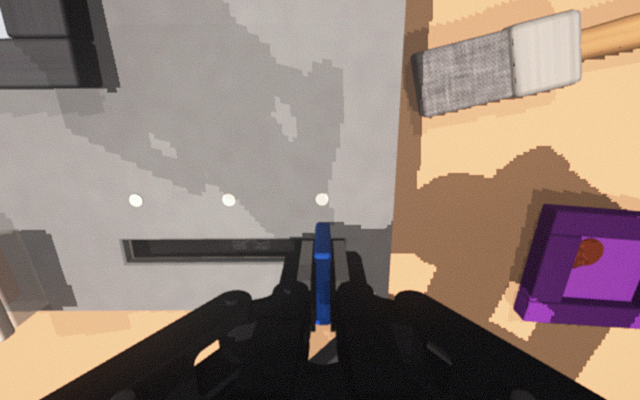

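move_arm(
  increments=[
    {"tx":-0.002,"ty":0,"tz":-0.001,"turn":0},
    {"tx":-0.005,"ty":0,"tz":-0.001,"turn":0},
    {"tx":-0.008,"ty":0,"tz":-0.001,"turn":0},
    {"tx":-0.011,"ty":0,"tz":-0.001,"turn":0},
    {"tx":-0.014,"ty":0,"tz":-0.001,"turn":0},
    {"tx":-0.017,"ty":0,"tz":-0.001,"turn":0},
    {"tx":-0.02,"ty":0,"tz":-0.001,"turn":0},
    {"tx":-0.023,"ty":0,"tz":-0.001,"turn":0},
    {"tx":-0.026,"ty":0,"tz":-0.001,"turn":0},
    {"tx":-0.029,"ty":0,"tz":-0.001,"turn":0},
    {"tx":-0.032,"ty":0,"tz":-0.001,"turn":0},
    {"tx":-0.035,"ty":0,"tz":-0.001,"turn":0},
    {"tx":-0.038,"ty":0,"tz":-0.001,"turn":0},
    {"tx":-0.041,"ty":0,"tz":-0.001,"turn":0},
    {"tx":-0.043,"ty":0,"tz":-0.001,"turn":0},
    {"tx":-0.045,"ty":0,"tz":-0.001,"turn":0},
    {"tx":-0.045,"ty":0,"tz":-0.001,"turn":0},
    {"tx":-0.045,"ty":0,"tz":-0.001,"turn":0},
  ],
)

```text
time_s: 18.27
eef_pos: [0.4583, -0.1389, 0.0868]
eef_rot: [0.001, -0.688, 0.725, -0.0]
wrist_force: [2.9, 2.3, 3.7]
opening: 0.069
```

Run:
```python
from fit import *
go((-95,-105,85),ang=-90)
n="wrist"; c=cal(n); im,d=viewer.camera(n); save("wrist17",im)
```

```text
now base [ -94.  -105.2   86.8] F [2.9 2.3 3.7] t 18.27 open 0.069
(-95, -105, 85) -> [-0.2  1.   1.8] turn -0.18628822257329603 base ang -90.18
```

View pics/wrist17.png

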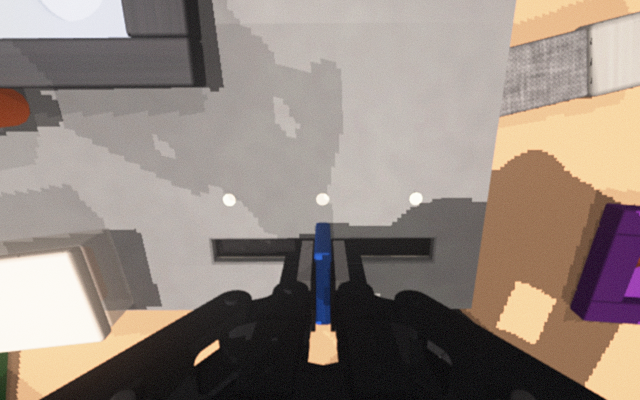

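move_arm(
  gripper=0.3,
  increments=[
    {"tx":0,"ty":0,"tz":0,"turn":0},
    {"tx":0,"ty":0,"tz":0,"turn":0},
    {"tx":0,"ty":0,"tz":0,"turn":0},
    {"tx":0,"ty":0,"tz":0,"turn":0},
    {"tx":0,"ty":0,"tz":-0.02,"turn":0},
    {"tx":0,"ty":0,"tz":-0.06,"turn":0},
    {"tx":0,"ty":0,"tz":-0.1,"turn":0},
    {"tx":-0.02,"ty":-0.02,"tz":-0.13,"turn":0},
    {"tx":-0.045,"ty":-0.03,"tz":-0.16,"turn":0},
    {"tx":-0.07,"ty":-0.035,"tz":-0.19,"turn":0},
    {"tx":-0.095,"ty":-0.035,"tz":-0.22,"turn":0},
    {"tx":-0.095,"ty":-0.035,"tz":-0.25,"turn":0},
    {"tx":-0.095,"ty":-0.035,"tz":-0.25,"turn":0},
    {"tx":-0.095,"ty":-0.035,"tz":-0.25,"turn":0},
  ],
)

```text
time_s: 19.48
eef_pos: [0.4983, -0.0461, 0.3381]
eef_rot: [0.001, -0.689, 0.725, -0.002]
wrist_force: [-0.8, 0.1, -1.5]
opening: 0.3
```

Run:
```python
from fit import *
import pickle
n="wrist"; c=cal(n); im,d=viewer.camera(n); save("wrist18",im); pickle.dump((c,im,d),open("wrist18.pkl","wb"))
save("w18c",cv2.resize(im[0:220,140:460],None,fx=2.5,fy=2.5,interpolation=cv2.INTER_CUBIC))
go((-58,-10,340),ang=-90)
for n in ["scene","side"]:
    c=cal(n); im,d=viewer.camera(n); pickle.dump((c,im,d),open(n+"18.pkl","wb"))
    save(n+"18",im)
```

```text
now base [-59.4 -10.6 336.2] F [-0.2 -0.8 -1.2] t 19.53 open 0.304
(-58, -10, 340) -> [-0.6 -1.4 -3.8] turn -0.19282953930650137 base ang -90.19
```

View pics/w18c.png

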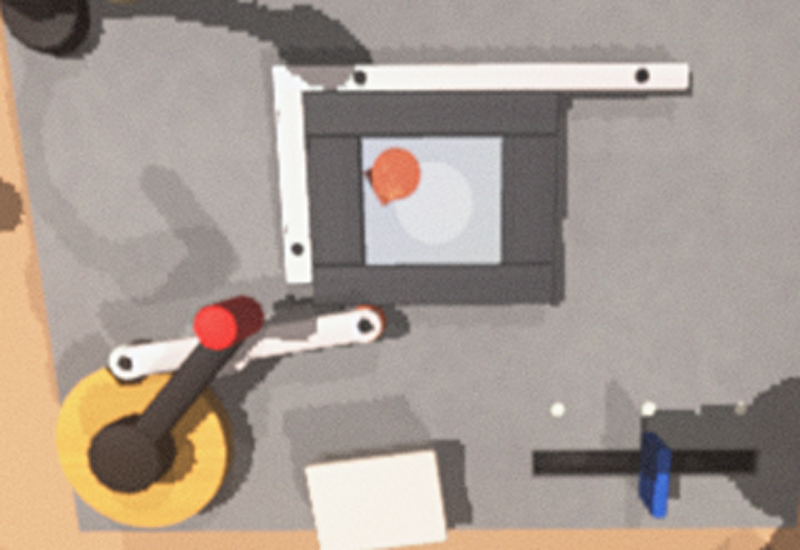

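View pics/scene18.png

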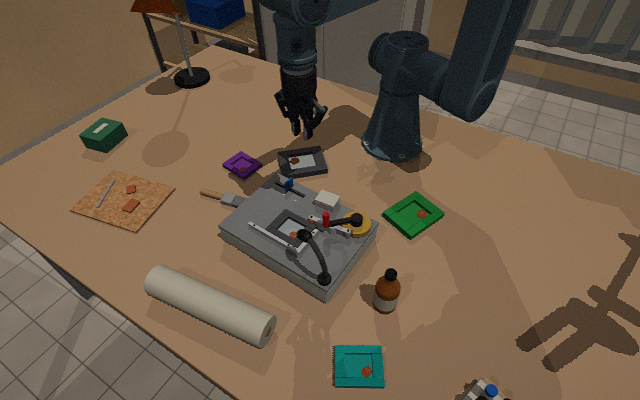

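Run:
```python
from fit import *
import pickle
p=np.load("p.npy")
c,im,d=pickle.load(open("wrist18.pkl","rb")); f=lambda u,v:(u/2.5+140-.3,v/2.5-.3)
carrier(c,[f(304,92),f(566,92),f(562,302),f(312,299)])
print("stop inner",inv(p,onz(c,*f(308,200),.089)),"carr left",inv(p,onz(c,*f(308,200),.091)))
a=inv(p,onz(c,*f(366,325),.104)); b=inv(p,onz(c,*f(124,362),.104)); print(a,b,"clip",-np.arctan2((b-a)[0],(b-a)[1]))
g=inv(p,onz(c,*f(216,327),0.155)); print("cam",np.arctan2(g[1]-140,g[0]+80)+.785)
print("tab foot right-lower at deck?",[inv(p,onz(c,*f(*q),z)).round(1) for q,z in [((641,434),.111),((641,500),.111),((655,518),.111),((657,517),.111),((668,447),.077)]])
# compare to shut-tab in wrist14
c0,im0,_=pickle.load(open("wrist14.pkl","rb"))
for C,I in ((c0,im0),(c,im)):
    b=(I[:,:,2].astype(int)-I[:,:,0]>30)&(I[:,:,2].astype(int)-I[:,:,1]>25); b[:160]=0;b[215:]=0;b[:,:380]=0;b[:,460:]=0
    ys,xs=np.nonzero(b); print(xs.min(),xs.max(),inv(p,onz(C,xs.mean(),ys.mean(),.095)))
for n in ("scene","side"):
    A=pickle.load(open(n+"0.pkl","rb"))[1].astype(int); D=pickle.load(open(n+"18.pkl","rb"))[1].astype(int)
    m=abs(A-D).sum(2)>60; print(n,"jar diff",(m[265:315,370:405] if n=="scene" else m[235:285,232:262]).mean(),"brush diff",m[185:208,198:240].mean() if n=="scene" else m[158:175,352:372].mean())
c,im,d=pickle.load(open("wrist18.pkl","rb"))
print("lid",np.mean([inv(p,onz(c,*f(*q),0.105)) for q in [(305,466),(435,450),(446,540),(322,551)]],0), "start",np.mean([[-87.1,60.2],[-79.4,.2],[-123.4,-5.4],[-130.9,54.7]],0))
```

```text
[[ 74.1  53.9  91. ]
 [ 73.8 -57.2  91. ]
 [-13.5 -58.5  91. ]
 [-11.8  55.2  91. ]]
mid [30.7 -1.7 91. ] yaw [-0.003 -0.015] len 111.1 85.9
stop inner [30.83571768 54.93895699 89.        ] carr left [30.77521617 54.60573306 91.        ]
[-22.1227735   29.66087371 104.        ] [-38.17644047 138.78556934 104.        ] clip 0.14606533738804595
cam 0.03774032159777396
tab foot right-lower at deck? [array([-70.5, -93.7, 111. ]), array([-101.9,  -95.7,  111. ]), array([-110.7, -102.8,  111. ]), array([-110.2, -103.7,  111. ]), array([ -85.4, -115.3,   77. ])]
432 448 [ -97.54646932 -154.10325451   95.        ]
396 407 [ -98.95887297 -106.70679618   95.        ]
scene jar diff 0.061714285714285715 brush diff 0.07246376811594203
side jar diff 0.126 brush diff 0.15294117647058825
lid [-104.61430194   27.29292486  105.        ] start [-105.2     27.425]
```

move_arm(
  increments=[
    {"tx":0.035,"ty":0,"tz":0.03,"turn":0},
    {"tx":0.07,"ty":0.02,"tz":0.06,"turn":0},
    {"tx":0.094,"ty":0.036,"tz":0.1,"turn":0},
    {"tx":0.094,"ty":0.036,"tz":0.14,"turn":0},
    {"tx":0.094,"ty":0.036,"tz":0.17,"turn":0},
    {"tx":0.094,"ty":0.036,"tz":0.18,"turn":0},
    {"tx":0.094,"ty":0.036,"tz":0.18,"turn":0},
    {"tx":0.094,"ty":0.036,"tz":0.18,"turn":0},
  ],
)

```text
time_s: 20.3
eef_pos: [0.4554, -0.1379, 0.1548]
eef_rot: [-0.001, -0.688, 0.726, 0.002]
wrist_force: [-0.4, 0.2, 1.1]
opening: 0.301
```

Run:
```python
from fit import *
import pickle
p=np.load("p.npy")
n="wrist"; c=cal(n); im,d=viewer.camera(n); save("wrist19",im); pickle.dump((c,im,d),open("wrist19.pkl","wb"))
go((-95,-105,160))
b=(im[:,:,2].astype(int)-im[:,:,0]>30)&(im[:,:,2].astype(int)-im[:,:,1]>25); b[:,:280]=0; b[:,370:]=0
ys,xs=np.nonzero(b); print(xs.min(),xs.max(),ys.min(),ys.max())
for v in range(ys.min()+4,ys.max(),12):
    r=xs[ys==v]; 
    if len(r): print(v,r.min(),r.max(),inv(p,onz(c,r.min(),v,.111)).round(1),inv(p,onz(c,r.max()+1,v,.111)).round(1))
```

```text
now base [ -95.6 -104.7  156.5] F [0.7 0.2 0.3] t 20.35 open 0.302
(-95, -105, 160) -> [ 0.3 -0.6 -3.5] turn None base ang -90.23
318 330 181 245
185 319 328 [ -71.4 -102.   111. ] [ -71.4 -107.8  111. ]
197 318 330 [ -78.6 -101.4  111. ] [ -78.6 -108.9  111. ]
209 318 330 [ -86.  -101.3  111. ] [ -86. -109.  111.]
221 319 329 [ -93.6 -101.8  111. ] [ -93.6 -108.4  111. ]
233 320 329 [-101.4 -102.4  111. ] [-101.4 -108.4  111. ]
```

View pics/wrist19.png

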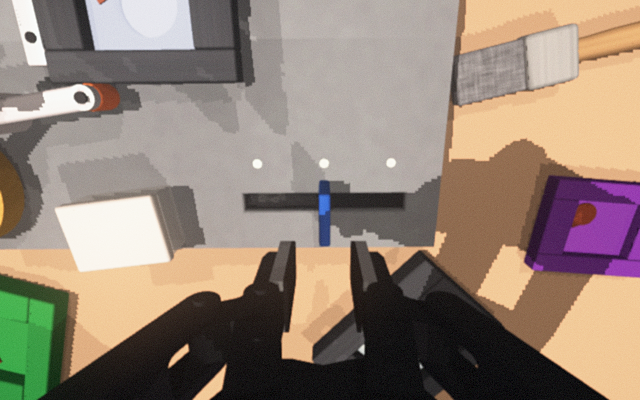

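Run:
```python
from fit import *
import pickle
p=np.load("p.npy")
c,im,d=pickle.load(open("wrist19.pkl","rb"))
save("w19c",cv2.resize(im[0:120,0:260],None,fx=3,fy=3,interpolation=cv2.INTER_CUBIC))
for u,v,z in [(239,81,.091),(237,40,.091),(233,5,.091),(100,82,.091),(60,82,.091),(33,40,.089)]: print(u,v,inv(p,onz(c,u,v,z)).round(1))
```

```text
239 81 [-14.2 -55.9  91. ]
237 40 [  7.6 -56.5  91. ]
233 5 [ 25.  -55.8  91. ]
100 82 [-14.3  24.9  91. ]
60 82 [-14.2  48.1  91. ]
33 40 [ 8.4 59.4 89. ]
```

View pics/w19c.png

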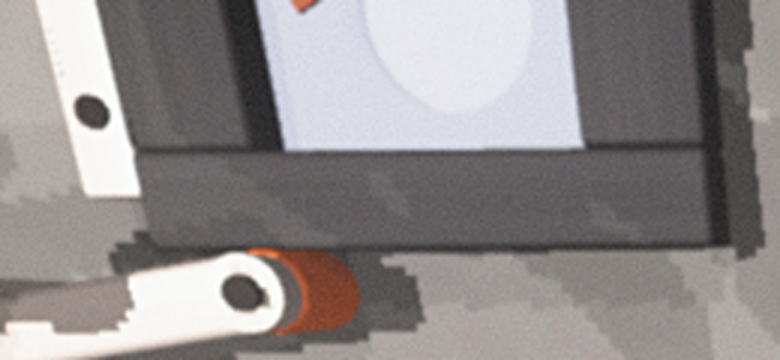

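Run:
```python
from h import *
print(workorder.hand_in())
```

```text
the job is handed in; nothing more can be done
None
```

The light stage is set up and I handed the job in at about 20 s of the 64 s allowed. The hand-in reports no verdict, so the figures below are my own camera measurements.

- **Carrier:** I pushed it square onto the far rail, then along it to the end stop, where it held against about 10 N. The last close view puts it within about 1 mm of home in both directions. The earlier overhead view gave y about −1.7 mm, still inside the limit. Yaw read −0.015 to 0.004 rad.
- **Clip:** I pushed the red lever clockwise until the roller dropped into the notch, when the push force fell to zero. The cam reads about 0.04 rad and the clip about 0.15 rad. The orange pad is on the carrier.
- **Filter slider:** I gripped the blue tab and moved it one stop. The tab is at y ≈ −105.2 in line with the middle dot, and the port looks frosted. A coarse colour-mask check from overhead gave 47.4 mm of travel instead of 45. I trusted the close view, because the mask was affected by shading.
- **Bystanders:** The box moved less than 1 mm by measurement. I never went near the jar or the brush. Both looked unmoved in the pictures, but I did not measure their positions precisely.
- **Arm:** It was clear of everything at hand-in.

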